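# Stock the polish bottles in the workshop bottle lane

## Robot

A 6-joint arm with a two-finger parallel gripper is mounted at the origin on the work surface. World frame = base frame: x ahead of the robot, y to its left, z up, the work surface at z = 0. Lengths are in m, angles in rad, forces in N, time in s.
With the tool pointing down it reaches from about 0.35 to 0.775 m from the base axis. Payload 5.5 kg.
Tool frame: the origin (TCP) lies at the very end of the fingers, on their centre line; the grasp point (between the pads) lies 19 mm behind it; z points along the fingers, y is the line along which they close (so a half turn about z gives the same grasp; the last joint's range is limited). The gripper opens to 85 mm and grips with 20 to 120 N. Pads are 22 mm wide; open, the fingers measure 114 mm over their backs; the gripper's body (76 mm by 85 mm) begins 54 mm behind the grasp point. The pads swing forward as they close: fully open they stand 13 mm farther back than shut.
Start: joints at [-1.289, 0.313, 0.046, 1.304, 0, 1.431], TCP at [0.235, -0.525, 0.231] pointing down, gripper open.
Joint ranges: [-2.76, 2.76], [-0.86, 1.69], [-1.03, 1.26], [-2.2, 2.34], [-1.47, 1.5], [-3.14, 3.14]. Speed limits (rad/s): [2.57, 2.57, 3.14, 3.14, 3.14, 3.14].

## Interface

Orientations are given as [roll, pitch, yaw] about the fixed x, y, z axes, in that order (R = Rz(yaw) Ry(pitch) Rx(roll)).
In Python, from cell import observe, camera, camera_info, finish_job gives the robot as it stands. The module is installed in compiled form; this text tells all that it offers.
- The arm moves only by the tool send_rows, never from a script. Its argument "targets" is text: rows parted by semicolons, each of 4 numbers parted by spaces: the shift along the tool's x, y, z each as a share of 0.02 m, from -1 to 1, then the turn about the tool's z as a share of 8 degrees, from -1 to 1. In form: dx dy dz roll; .... A call has exactly 5 rows; each row shifts and turns the commanded pose from where the row before left it, along the tool's axes as they then stand; what a row does not reach is not made up. A row lasts 1/10 s, in which the tool goes at most 50 mm and 8.59 degrees, less where a joint would pass 70% of its speed; a pose out of reach is approached as far as the arm can. A call with a number of a shift or a turn outside -1 to 1 is refused whole. A call with a gripper value outside its range is refused whole. "claw" is the opening, from -1 (shut) to 1 (fully open), set as the call begins (left out, the last holds). The fingers move at their own pace and stop on an object; "grip_force" is the grip in N (left out, the last holds). Time passes only in rows, so rows that do not move let the fingers close, or fill a call up. It gives the time, the measured TCP pose, the force, the opening and the grip force at its end, in the units of the state.
- observe(): the state, without advancing time (a new reading comes with each control period).
- camera(name): name is "scene" or "top" or "wrist"; returns (picture, depth): 480x640x3 uint8, red, green, blue; 480x640 float32, m along the optical axis (not along the pixel's ray), 0 where there is no reading.
- camera_info(name): a dict with "fx", "fy", "cx", "cy" (pixels), "rvec" (rotation vector, rad) and "tvec" (3), from world to camera coordinates, as OpenCV has them; the wrist camera has in their place "hand_eye" (4x4, takes a point from camera to tool coordinates, whose origin is the TCP and whose axes are the flange's). Camera axes: x right, y down, z forward; pixel columns grow to the right and rows downward; lengths in m; the calibration is good to about 2 mm. A picture is of the moment at which its call begins: read the wrist's pose just before it. camera_info takes no time and is no camera call.
- finish_job(): hands the job in; it is judged then, once.
The state is a dict: "clock": time; "qpos": joint angles; "qvel": joint speeds; "joint_efforts": joint torques, N m; "ee_pos": TCP position; "tcp_rot": TCP orientation; "wrist_force": force on the tool from outside, world axes, zero at the start; "wrist_torque": the same for the moment, N m; "finger_gap": opening from 0.0 (shut) to 1.0 (fully open); "finger_force": force on a finger pad.
Only numpy, scipy, OpenCV 4.12 (cv2) and the standard library are available. Lean on these libraries where they do the work, as an engineer would, in place of code of your own. Each camera call takes 0.05 s, during which the arm holds its last target. There are 200 camera calls.

## Task

One amber polish bottle already stands part-way into the lane between the wooden guide rails, under the clear shelf. Bring the other two in behind it, one at a time, so that all three end standing upright in single file, pushed up snug against the stop block with no gaps in the row. The stop block is only lightly clamped: feel for the moment the row meets it and do not shove it back, do not knock a bottle over, and leave the other things on the bench where they are.

Things in the scene. Friction and masses are not known exactly. Their poses are not given: they have to be found in the camera images.
- bottle1: amber polish bottle with label and black cap, standing; round body 50 mm in diameter and 95 mm tall, cap 32 mm in diameter from 98 to 130 mm height; about 150 g; origin at the centre of its underside, z up. The bottles are alike; their order does not matter. Pushed higher than about 35 mm above the table it may topple. This one starts in the lane, its centre 22 to 50 mm past the mouth.
- bottle2: amber polish bottle with label and black cap, standing; round body 50 mm in diameter and 95 mm tall, cap 32 mm in diameter from 98 to 130 mm height; about 150 g; origin at the centre of its underside, z up. The bottles are alike; their order does not matter. Pushed higher than about 35 mm above the table it may topple.
- bottle3: amber polish bottle with label and black cap, standing; round body 50 mm in diameter and 95 mm tall, cap 32 mm in diameter from 98 to 130 mm height; about 150 g; origin at the centre of its underside, z up. The bottles are alike; their order does not matter. Pushed higher than about 35 mm above the table it may topple.
- rack: fixed wooden bottle rack; origin on the table at the middle of the lane mouth, x points into the lane (to the robot's left), y towards the robot, z up. Two guide rails, 12 mm thick, 45 mm high, 56 mm clear width between them, run from x = -20 to 240 mm; flared lead-ins continue them to x = -60 mm (93 mm clear). Bottles stand on the bare table.
- shelf_edge (a point): middle of the front edge of the rack's clear shelf, on its underside 158 mm above the table, 10 mm before the rack's origin; axes as the rack's. The shelf (6 mm thick, 124 mm wide) covers the whole lane; 14 mm posts at rack x = 40 and 225 mm, y = +-52 mm. An upright gripper meets the caps and the shelf; tilted about 40 degrees, tips leading into the lane, it reaches under.
- stop_face (a point): middle of the front face of the dark wooden stop block in the lane (50 mm wide, 71 mm high, small black clamp knob on top), 30 mm above the table; axes as the rack's. It starts 155 to 180 mm inside the mouth and slips back if pushed with more than about 14 N. Three bottles snug against it have their centres 25, 75 and 125 mm before this face.
- spray_can: bystander: spray can, 60 mm in diameter, 150 mm tall, standing; origin at the centre of its underside
- glue_jar: bystander: squat jar, 64 mm in diameter, 75 mm tall, standing; origin at the centre of its underside
- tape_roll: bystander: roll of blue tape lying flat, 90 mm in diameter, 24 mm high; origin at the centre of its underside
- screwdriver: bystander: screwdriver lying flat, 190 mm long along its x
- pickup: bystander: metal guitar pickup, 38 x 70 x 20 mm; origin at the centre of its underside
- solder_tin: bystander: low steel bowl, 80 mm in diameter, 35 mm high; origin at the centre of its underside
There are look-alikes about, which are no part of the job. What is shaped like the bottle1 but turquoise is not meant. What is shaped like the bottle3 but yellow is not meant.

How it is judged:
By the outcome, as a careful person would: the job done as asked, in the order asked, and still so for the second after the job is handed in, with the robot touching nothing.
It also fails if it takes over 67 s, if anything falls off the work surface, if the arm or the gripper's body presses on something with over 40 N, if the wrist force passes 120 N, or if a joint passes its speed limit or range.

## Working session

There is one attempt and no reset: what is moved stays moved. The work goes in short steps, Python scripts to look and compute and a tool call to move; the robot and the scene stay as the last step left them, time stands still between calls to the robot, and variables do not carry over. Pictures are saved under pics/ and viewed, at most 10 in all, crops included, and the job is handed in when it is done.

Besides the shell and the picture viewer there is one more tool, called after "Request:" by a JSON object that holds its "op" and its "data". send_rows: Moves the arm, as the interface text tells. Shift numbers are shares of 0.02 m and turn numbers shares of 8 degrees, none past 1 either way. Its arguments: {"type":"object","properties":{"targets":{"type":"string"},"claw":{"type":"number"},"grip_force":{"type":"number"}},"required":["targets"]}

```bash
mkdir -p pics; cat > h.py <<'E'
import numpy as np,cv2
from cell import *
def snap(n,f):
    p,d=camera(n);cv2.imwrite('pics/'+f+'.png',p[:,:,::-1]);np.savez('pics/'+f+'.npz',p=p,d=d);return p,d
def cam(n):
    i=camera_info(n);R=cv2.Rodrigues(np.array(i['rvec'],float))[0];return i,R,np.array(i['tvec'],float).ravel()
def plane(n,u,v,z):
    i,R,t=cam(n);r=R.T@np.array([(u-i['cx'])/i['fx'],(v-i['cy'])/i['fy'],1]);c=-R.T@t
    return c+r*(z-c[2])/r[2]
def cloud(n,d):
    i,R,t=cam(n);v,u=np.mgrid[:480,:640];P=np.stack([(u-i['cx'])/i['fx']*d,(v-i['cy'])/i['fy']*d,d],-1)
    return (P-t)@R
E
python3 - <<'E'
from h import *
for n in('scene','top'):
    snap(n,n+'0');i,R,t=cam(n);print(n,i,-R.T@t)
print(observe())
E
```

```text
scene {'fx': 516.2755090069635, 'fy': 516.2755090069635, 'cx': 322.2522468591353, 'cy': 243.96590528445415, 'rvec': array([ 2.3323593 ,  0.76211084, -0.29876491]), 'tvec': array([-0.44901144, -0.1924362 ,  1.36879054])} [ 0.98707841 -0.56229772  0.90649213]
top {'fx': 614.4805249555671, 'fy': 614.4805249555671, 'cx': 325.1513006198452, 'cy': 229.57875756560935, 'rvec': array([ 2.17510279, -2.177237  ,  0.08937231]), 'tvec': array([-5.10355992e-04,  5.79337055e-01,  1.28533521e+00])} [ 0.46758392 -0.00536337  1.33005819]
{'clock': 0.1, 'qpos': array([-1.28859333e+00,  3.13928432e-01,  4.50981646e-02,  1.30358045e+00,
       -5.03179556e-06,  1.43120822e+00]), 'qvel': array([-1.36762529e-03, -2.83546253e-03,  3.72541134e-03,  6.87162660e-04,
        9.48723974e-05,  1.78853698e-03]), 'joint_efforts': array([ 2.33463310e-03, -4.81725204e+01,  2.99244493e+01,  1.26958548e-02,
       -2.02106935e-04, -7.62782605e-06]), 'ee_pos': array([ 0.23527347, -0.52417649,  0.23049853]), 'tcp_rot': array([-3.13999327e+00, -2.19635690e-04,  4.21790930e-01]), 'wrist_force': array([0.01601269, 0.00799944, 0.22290349]), 'wrist_torque': array([ 0.03502342,  0.01853907, -0.03887889]), 'finger_force': 0.0, 'finger_gap': 0.994219797777473}
```

View pics/top0.png

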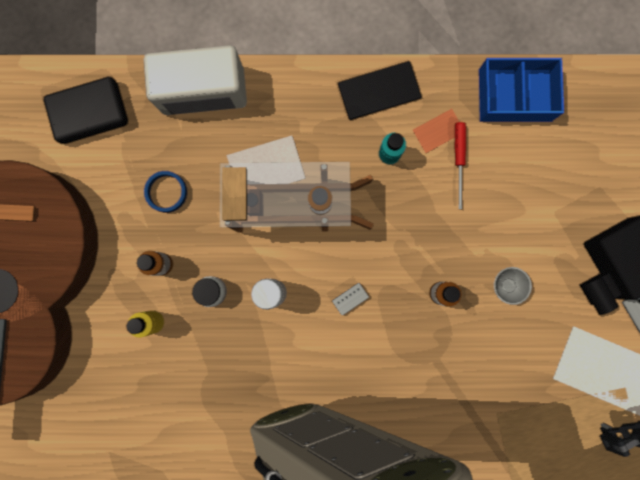

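View pics/scene0.png

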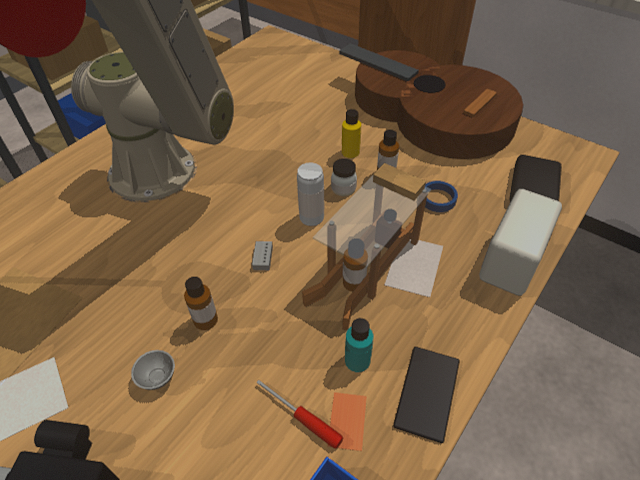

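The top view shows amber bottles at (150,263) and (452,294), and one in the lane at (320,192). The lane mouth faces image right and the stop sits around (255,203). The scene view confirms all three are upright, with the turquoise bottle near the mouth. Next I'll measure their positions.

```bash
python3 - <<'E'
from h import *
Z=np.load('pics/top0.npz');p,d=Z['p'],Z['d'];C=cloud('top',d)
cv2.imwrite('pics/crop.png',cv2.resize(p[125:275,205:400,::-1],(780,600),interpolation=cv2.INTER_CUBIC))
for nm,(u,v),zlo,zhi in [('A',(150,263),.115,.14),('B',(452,294),.115,.14),('turq',(395,143),.115,.14),('yel',(137,326),.115,.14),('spray',(208,292),.05,.2),('white',(268,294),.05,.2),('pick',(350,299),.01,.05),('bowl',(513,286),.02,.05)]:
    P=C[v-28:v+28,u-28:u+28].reshape(-1,3);m=(P[:,2]>zlo)&(P[:,2]<zhi);P=P[m]
    if len(P):
        if zlo==.05: P=P[P[:,2]>np.percentile(P[:,2],60)-.004]
        print(nm,(P.min(0)+P.max(0))/2,P.max(0)-P.min(0),len(P))
for u,v in [(285,180),(320,192),(255,203),(235,180),(235,210),(360,182),(362,220),(324,170),(321,224)]: print((u,v),C[v,u].round(3))
for r in (178,):print([ (u,C[r,u].round(3).tolist()) for u in range(216,375,6)])
E
```

```text
A [0.50751158 0.35176947 0.1252044 ] [0.03146255 0.03040206 0.02031026] 232
B [ 0.44456683 -0.24845301  0.1268245 ] [0.03088473 0.03131181 0.02196286] 222
turq [ 0.7481205  -0.14137422  0.12600616] [0.03123233 0.03056837 0.01982259] 217
yel [0.38407574 0.36828937 0.12581261] [0.02940738 0.0306404  0.01891883] 235
spray [0.44891065 0.24256333 0.07584939] [0.05478819 0.0562672  0.01053274] 559
white [0.4451796  0.11172498 0.15169536] [0.05336042 0.05448349 0.01267847] 637
pick [ 0.43308264 -0.05484915  0.0195852 ] [0.06545225 0.07460924 0.01644915] 593
bowl [ 0.46037053 -0.39353514  0.0310554 ] [0.07748218 0.07828247 0.02207554] 490
(285, 180) [0.662 0.075 0.167]
(320, 192) [0.64  0.008 0.164]
(255, 203) [0.619 0.133 0.165]
(235, 180) [0.659 0.168 0.187]
(235, 210) [0.603 0.168 0.181]
(360, 182) [ 0.678 -0.075  0.045]
(362, 220) [ 0.598 -0.079  0.043]
(324, 170) [0.682 0.001 0.163]
(321, 224) [0.578 0.006 0.161]
[(216, [0.695, 0.238, -0.001]), (222, [0.663, 0.193, 0.185]), (228, [0.663, 0.181, 0.185]), (234, [0.663, 0.17, 0.186]), (240, [0.663, 0.159, 0.187]), (246, [0.665, 0.148, 0.178]), (252, [0.667, 0.139, 0.163]), (258, [0.668, 0.128, 0.16]), (264, [0.668, 0.116, 0.16]), (270, [0.667, 0.104, 0.161]), (276, [0.667, 0.093, 0.164]), (282, [0.668, 0.081, 0.16]), (288, [0.667, 0.07, 0.164]), (294, [0.667, 0.058, 0.163]), (300, [0.667, 0.047, 0.162]), (306, [0.667, 0.035, 0.164]), (312, [0.668, 0.024, 0.158]), (318, [0.668, 0.012, 0.159]), (324, [0.667, 0.001, 0.162]), (330, [0.668, -0.011, 0.159]), (336, [0.666, -0.022, 0.171]), (342, [0.667, -0.034, 0.163]), (348, [0.667, -0.046, 0.16]), (354, [0.695, -0.064, -0.001]), (360, [0.694, -0.077, 0.003]), (366, [0.687, -0.088, 0.046]), (372, [0.687, -0.101, 0.042])]
```

View pics/crop.png

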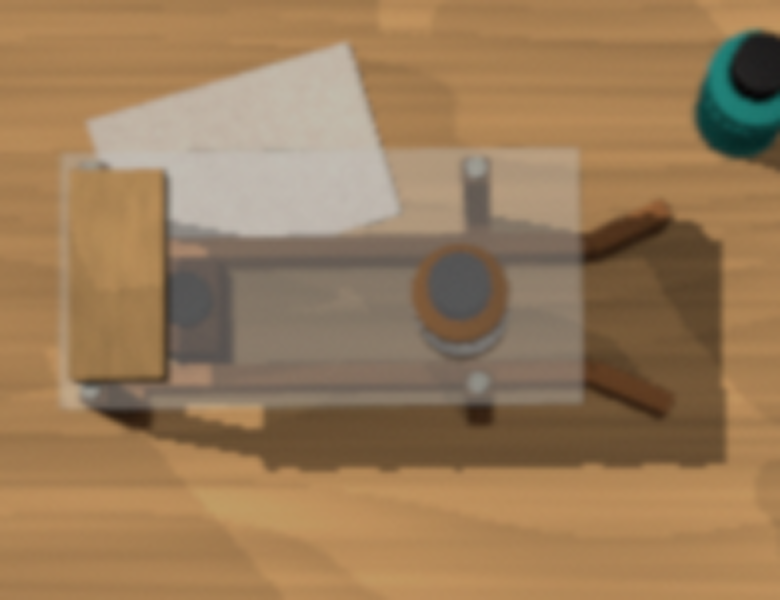

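The crop shows the shelf's front edge at crop x≈582, the stop's front top edge at crop x≈232, and the lane bottle's cap at crop (460,285).

```bash
python3 - <<'E'
from h import *
f=lambda x,y,z:print((x,y),plane('top',205+(x+.5)/4-.5,125+(y+.5)/4-.5,z).round(4))
for a in [(580,150,.164),(583,404,.164),(60,150,.164),(60,408,.164),(476,165,.15),(478,383,.15),(232,262,.071),(231,362,.071),(460,285,.13),(658,207,.045),(668,407,.045)]: f(*a)
E
```

```text
(580, 150) [ 0.6975 -0.0487  0.164 ]
(583, 404) [ 0.5749 -0.0496  0.164 ]
(60, 150) [0.6979 0.2014 0.164 ]
(60, 408) [0.5733 0.1996 0.164 ]
(476, 165) [0.693  0.0014 0.15  ]
(478, 383) [5.864e-01 5.000e-04 1.500e-01]
(232, 262) [0.6574 0.128  0.071 ]
(231, 362) [0.6054 0.1281 0.071 ]
(460, 285) [0.637  0.0094 0.13  ]
(658, 207) [ 0.6904 -0.0942  0.045 ]
(668, 407) [ 0.5842 -0.0987  0.045 ]
```

Request:
{"op": "send_rows", "data": {"targets": "-.5 -.82 0 0;-.5 -.82 0 0;-.5 -.82 0 0;-.5 -.82 0 0;-.5 -.82 0 0", "claw": -1}}

```text
clock: 0.6
ee_pos: [0.1556, -0.4695, 0.2308]
tcp_rot: [-3.141, -0.0, 0.422]
wrist_force: [-0.2, -0.0, 0.6]
finger_gap: 0.143
finger_force: 0.0
```

Request:
{"op": "send_rows", "data": {"targets": "-.5 -.82 0 0;-.5 -.82 0 0;-.5 -.82 0 0;-.5 -.82 0 0;-.5 -.82 0 0"}}

```text
clock: 1.1
ee_pos: [0.0765, -0.4151, 0.231]
tcp_rot: [-3.141, -0.0, 0.422]
wrist_force: [0.0, 0.3, -0.2]
finger_gap: -0.005
finger_force: 0.0
```

Request:
{"op": "send_rows", "data": {"targets": "-.5 -.82 0 0;-.5 -.82 0 0;-.5 -.82 0 0;-.5 -.82 0 0;-.5 -.82 0 0"}}

```text
clock: 1.6
ee_pos: [-0.0026, -0.3608, 0.231]
tcp_rot: [-3.141, -0.0, 0.422]
wrist_force: [-0.2, -1.0, 0.4]
finger_gap: -0.002
finger_force: 0.0
```

Request:
{"op": "send_rows", "data": {"targets": ".41 -.91 0 0;.41 -.91 0 0;.41 -.91 0 0;.41 -.91 0 0;.41 -.91 0 0"}}

```text
clock: 2.1
ee_pos: [-0.0019, -0.2607, 0.231]
tcp_rot: [-3.141, -0.0, 0.422]
wrist_force: [-0.7, 0.5, 0.6]
finger_gap: 0.001
finger_force: 0.0
```

Request:
{"op": "send_rows", "data": {"targets": ".41 -.91 0 0;.41 -.91 0 0;.41 -.91 0 0;.41 -.91 0 0;.41 -.91 0 0"}}

```text
clock: 2.6
ee_pos: [-0.0015, -0.161, 0.231]
tcp_rot: [-3.141, -0.0, 0.423]
wrist_force: [-1.4, -0.5, -0.1]
finger_gap: -0.003
finger_force: 0.0
```

```bash
python3 -c "
from cell import *
o=observe();print(o['qpos'].round(3),o['ee_pos'],o['tcp_rot'])"
```

```text
[-2.1   -0.555 -0.695  1.431 -0.     0.619] [-0.00151608 -0.16097002  0.2309873 ] [-3.14139443e+00 -1.66112331e-04  4.22738301e-01]
```

Request:
{"op": "send_rows", "data": {"targets": "0 0 -1 0;0 0 -1 0;0 0 -1 0;0 0 -1 0;0 0 -1 0"}}

```text
clock: 3.1
ee_pos: [-0.0017, -0.1617, 0.3319]
tcp_rot: [3.142, -0.0, 0.422]
wrist_force: [-0.2, -0.3, -1.0]
finger_gap: 0.001
finger_force: 0.0
```

```bash
python3 -c "
from cell import *
o=observe();print(o['qpos'].round(3),o['ee_pos'],o['tcp_rot'])"
```

```text
[-2.099 -0.53  -0.441  1.661  0.     0.621] [-0.00171234 -0.16169375  0.33188581] [ 3.14154593e+00 -3.29196306e-05  4.21671285e-01]
```

```bash
cat > kin.py <<'E'
import numpy as np
from scipy.optimize import least_squares
D=[(.313928,.045098,np.hypot(.235273,.524176),.2305),(-.555,-.695,np.hypot(.0015,.16097),.23099),(-.53,-.441,np.hypot(.0017,.16169),.33189)]
def fk(p,q2,q3):
    L1,a,L2,b,z0=p[:5];return L1*np.sin(q2+a)+L2*np.sin(q2-q3+b), L1*np.cos(q2+a)+L2*np.cos(q2-q3+b)+z0
def res(p):
    o=[]
    for q2,q3,R,z in D:
        r,zz=fk(p,q2,q3);o+=[r-np.sqrt(R*R-p[5]**2),zz-z]
    return o
best=None
rng=np.random.default_rng(0)
for k in range(60):
    s=least_squares(res,[rng.uniform(.2,.5),rng.uniform(-.5,.5),rng.uniform(.2,.5),rng.uniform(0,2.5),rng.uniform(-.2,.3),.08])
    if s.cost<1e-7: print(s.x.round(3),s.cost)
E
python3 kin.py|sort -u|head -20
```

```text
kin.py:9: RuntimeWarning: invalid value encountered in sqrt
  r,zz=fk(p,q2,q3);o+=[r-np.sqrt(R*R-p[5]**2),zz-z]
Traceback (most recent call last):
  File "kin.py", line 14, in <module>
    s=least_squares(res,[rng.uniform(.2,.5),rng.uniform(-.5,.5),rng.uniform(.2,.5),rng.uniform(0,2.5),rng.uniform(-.2,.3),.08])
ValueError: array must not contain infs or NaNs
```

```bash
sed -i 's/p\[5\]/.08/; s/,\.08\])/])/' kin.py; python3 kin.py|sort -u|head -20
```

```text
[ 0.518  0.     0.413  1.437 -0.207] 6.272827211787375e-08
[ 0.518  0.     0.413  1.437 -0.207] 6.272827211789489e-08
[ 0.518  0.     0.413  1.437 -0.207] 6.272827211789562e-08
[ 0.518  0.     0.413  1.437 -0.207] 6.272827211789863e-08
[ 0.518  0.     0.413  1.437 -0.207] 6.272827211790091e-08
[ 0.518  0.     0.413  1.437 -0.207] 6.272827211790133e-08
[ 0.518  0.     0.413  1.437 -0.207] 6.272827211790248e-08
[ 0.518  0.     0.413  1.437 -0.207] 6.272827211790317e-08
[ 0.518  0.     0.413  1.437 -0.207] 6.272827211790587e-08
[ 0.518  0.     0.413  1.437 -0.207] 6.272827211790676e-08
[ 0.518  0.     0.413  1.437 -0.207] 6.272827211790749e-08
[ 0.518  0.     0.413  1.437 -0.207] 6.272827211790847e-08
[ 0.518  0.     0.413  1.437 -0.207] 6.272827211790916e-08
[ 0.518  0.     0.413  1.437 -0.207] 6.272827211790974e-08
[ 0.518  0.     0.413  1.437 -0.207] 6.272827211790979e-08
[ 0.518  0.     0.413  1.437 -0.207] 6.272827211791077e-08
[ 0.518  0.     0.413  1.437 -0.207] 6.272827211791093e-08
[ 0.518  0.     0.413  1.437 -0.207] 6.272827211791155e-08
[ 0.518  0.     0.413  1.437 -0.207] 6.272827211791201e-08
[ 0.518  0.     0.413  1.437 -0.207] 6.272827211791216e-08
```

Request:
{"op": "send_rows", "data": {"targets": "-.33 .73 .6 0;-.33 .73 .6 0;-.33 .73 .6 0;-.33 .73 .6 0;-.33 .73 .6 0"}}

```text
clock: 3.6
ee_pos: [-0.0019, -0.2425, 0.2706]
tcp_rot: [-3.141, -0.0, 0.422]
wrist_force: [-0.3, 0.1, 0.4]
finger_gap: 0.001
finger_force: 0.0
```

Request:
{"op": "send_rows", "data": {"targets": "0 0 1 0;0 0 1 0;0 0 1 0;0 0 1 0;0 0 1 0"}}

```text
clock: 4.1
ee_pos: [-0.0019, -0.2418, 0.1703]
tcp_rot: [-3.141, -0.0, 0.422]
wrist_force: [0.4, -0.3, 0.1]
finger_gap: 0.001
finger_force: 0.0
```

Request:
{"op": "send_rows", "data": {"targets": "0 0 1 0;0 0 1 0;0 0 1 0;0 0 1 0;0 0 1 0"}}

```text
clock: 4.6
ee_pos: [-0.002, -0.2418, 0.0704]
tcp_rot: [3.141, -0.0, 0.422]
wrist_force: [0.3, 0.4, 0.8]
finger_gap: 0.002
finger_force: 0.0
```

Request:
{"op": "send_rows", "data": {"targets": ".2 -.45 .2 0;.2 -.45 .2 0;.2 -.45 .2 0;.2 -.45 .2 0;.2 -.45 0 0"}}

```text
clock: 5.1
ee_pos: [-0.0027, -0.1977, 0.0625]
tcp_rot: [-3.138, -0.002, 0.421]
wrist_force: [0.4, -0.4, 0.3]
finger_gap: 0.002
finger_force: 0.0
```

```bash
python3 -c "
from cell import *
o=observe();print(o['qpos'].round(3),o['ee_pos'],o['tcp_rot'])"
```

```text
[-1.998 -0.327 -1.026  0.875 -0.002  0.722] [-0.00267051 -0.19774823  0.0624692 ] [-3.13807347e+00 -1.58181185e-03  4.21294362e-01]
```

Request:
{"op": "send_rows", "data": {"targets": ".2 -.45 0 0;.2 -.45 0 0;.2 -.45 0 0;.2 -.45 0 0;.2 -.45 0 0"}}

```text
clock: 5.6
ee_pos: [-0.0026, -0.1605, 0.0827]
tcp_rot: [-3.125, -0.011, 0.422]
wrist_force: [-0.8, -0.4, -0.2]
finger_gap: 0.0
finger_force: 0.0
```

```bash
python3 -c "
from cell import *
o=observe();print(o['qpos'].round(3),o['ee_pos'],o['tcp_rot'])"
```

```text
[-2.093 -0.449 -1.027  1.011 -0.007  0.627] [-0.00255834 -0.16052875  0.08265454] [-3.12513208 -0.0105624   0.4219032 ]
```

Request:
{"op": "send_rows", "data": {"targets": "0 0 -.85 -.82;0 0 -.85 -.82;0 0 -.85 -.82;0 0 -.85 -.82;0 0 -.85 -.82", "claw": 1}}

```text
clock: 6.1
ee_pos: [-0.0028, -0.1623, 0.1681]
tcp_rot: [-3.134, -0.018, 0.999]
wrist_force: [-0.2, -0.2, 0.4]
finger_gap: 0.847
finger_force: 0.0
```

Request:
{"op": "send_rows", "data": {"targets": "0 0 -.85 -.82;0 0 -.85 -.82;0 0 -.85 -.82;0 0 -.85 -.82;0 0 -.85 -.82"}}

```text
clock: 6.6
ee_pos: [-0.003, -0.1638, 0.2531]
tcp_rot: [3.139, -0.019, 1.571]
wrist_force: [-0.0, -0.6, -0.2]
finger_gap: 0.997
finger_force: 0.0
```

```bash
cat >> h.py <<'E'
from scipy.spatial.transform import Rotation as Ro
def go(*T):
    o=observe();p=np.array(o['ee_pos']);R=Ro.from_euler('xyz',o['tcp_rot'])
    print('t',o['clock'],'pos',p.round(4),'rot',np.array(o['tcp_rot']).round(3),'lean',R.apply([0,0,1]).round(3),'toolx',R.apply([1,0,0]).round(3),'F',np.array(o['wrist_force']).round(1),'q',o['qpos'].round(2))
    for t in T:
        s=R.inv().apply(np.array(t)-p)/.02;print(t,'shares',s.round(2));p=np.array(t)
E
python3 -c "
from h import *
go((.15,-.4,.23),(.4446,-.2485,.23),(.4446,-.2485,.062))"
```

```text
t 6.6 pos [-0.003  -0.1638  0.2531] rot [ 3.139 -0.019  1.571] lean [ 0.003  0.019 -1.   ] toolx [-0.001  1.     0.019] F [-0.  -0.6 -0.2] q [-2.08 -0.53 -0.63  1.48 -0.01 -0.51]
(0.15, -0.4, 0.23) shares [-11.83   7.64   0.95]
(0.4446, -0.2485, 0.23) shares [ 7.57 14.73  0.19]
(0.4446, -0.2485, 0.062) shares [-0.16 -0.03  8.4 ]
```

Request:
{"op": "send_rows", "data": {"targets": "-1 .64 .1 0;-1 .64 .1 0;-1 .64 .1 0;-1 .64 .1 0;-1 .64 .1 0"}}

```text
clock: 7.1
ee_pos: [0.0611, -0.2647, 0.2406]
tcp_rot: [3.139, -0.019, 1.567]
wrist_force: [-0.4, 0.6, 1.1]
finger_gap: 1.001
finger_force: 0.0
```

Request:
{"op": "send_rows", "data": {"targets": "-1 .64 .1 0;-1 .64 .1 0;-1 .64 .1 0;-1 .64 .1 0;-1 .64 .1 0"}}

```text
clock: 7.6
ee_pos: [0.1243, -0.3648, 0.2288]
tcp_rot: [3.139, -0.02, 1.567]
wrist_force: [-0.4, 0.3, 0.5]
finger_gap: 0.999
finger_force: 0.0
```

Request:
{"op": "send_rows", "data": {"targets": "-.8 .6 0 0;-1 .64 0 0;.5 1 0 0;.5 1 0 0;.5 1 0 0"}}

```text
clock: 8.1
ee_pos: [0.209, -0.3703, 0.229]
tcp_rot: [3.139, -0.02, 1.566]
wrist_force: [0.6, 0.6, -0.0]
finger_gap: 1.001
finger_force: 0.0
```

Request:
{"op": "send_rows", "data": {"targets": ".5 1 0 0;.5 1 0 0;.5 1 0 0;.5 1 0 0;.5 1 0 0"}}

```text
clock: 8.6
ee_pos: [0.3092, -0.3206, 0.2304]
tcp_rot: [3.139, -0.02, 1.567]
wrist_force: [-0.1, -0.7, -0.2]
finger_gap: 0.999
finger_force: 0.0
```

Request:
{"op": "send_rows", "data": {"targets": ".5 1 0 0;.5 1 0 0;.5 1 0 0;.5 1 0 0;.5 1 0 0"}}

```text
clock: 9.1
ee_pos: [0.4094, -0.2713, 0.2317]
tcp_rot: [3.139, -0.02, 1.567]
wrist_force: [0.2, -0.6, 0.0]
finger_gap: 1.002
finger_force: 0.0
```

```bash
python3 -c "
from h import *
go((.4446,-.2485,.23),(.4446,-.2485,.062))"
```

```text
t 9.1 pos [ 0.4094 -0.2713  0.2317] rot [ 3.139 -0.02   1.567] lean [ 0.002  0.02  -1.   ] toolx [0.004 1.    0.02 ] F [ 0.2 -0.6  0. ] q [-0.76  0.16 -0.15  1.27  0.02  0.82]
(0.4446, -0.2485, 0.23) shares [1.14 1.76 0.11]
(0.4446, -0.2485, 0.062) shares [-0.16 -0.02  8.4 ]
```

Request:
{"op": "send_rows", "data": {"targets": ".6 .9 0 0;.5 .86 .1 0;0 0 1 0;0 0 1 0;0 0 1 0"}}

```text
clock: 9.6
ee_pos: [0.4443, -0.2486, 0.1696]
tcp_rot: [3.139, -0.019, 1.567]
wrist_force: [0.1, 0.7, 0.5]
finger_gap: 0.995
finger_force: 0.0
```

Request:
{"op": "send_rows", "data": {"targets": "0 0 1 0;0 0 1 0;0 0 1 0;0 0 .7 0;0 0 .5 0"}}

```text
clock: 10.1
ee_pos: [0.444, -0.2468, 0.085]
tcp_rot: [3.14, -0.02, 1.567]
wrist_force: [-0.5, -0.2, 0.2]
finger_gap: 1.006
finger_force: 0.0
```

```bash
python3 -c "
from h import *
go((.4446,-.2485,.064))"
```

```text
t 10.1 pos [ 0.444  -0.2468  0.085 ] rot [ 3.14  -0.02   1.567] lean [ 0.001  0.02  -1.   ] toolx [0.004 1.    0.02 ] F [-0.5 -0.2  0.2] q [-0.68  0.29 -0.37  0.93  0.02  0.9 ]
(0.4446, -0.2485, 0.064) shares [-0.1   0.03  1.05]
```

Request:
{"op": "send_rows", "data": {"targets": "-.1 0 .5 0;0 0 .5 0;0 0 0 0;0 0 0 0;0 0 0 0"}}

```text
clock: 10.6
ee_pos: [0.4455, -0.249, 0.0665]
tcp_rot: [3.138, -0.019, 1.567]
wrist_force: [0.1, -0.6, -0.1]
finger_gap: 1.001
finger_force: 0.0
```

Request:
{"op": "send_rows", "data": {"targets": "0 0 0 0;0 0 0 0;0 0 0 0;0 0 0 0;0 0 0 0", "claw": -1, "grip_force": 40}}

```text
clock: 11.1
ee_pos: [0.4452, -0.2489, 0.0665]
tcp_rot: [3.138, -0.019, 1.567]
wrist_force: [-1.2, -0.5, 6.0]
finger_gap: 0.575
finger_force: 41.1
```

```bash
python3 -c "
from h import *
go((.4446,-.2485,.084),(.636,-.2,.084),(.636,-.1,.084),(.636,-.1,.066))"
```

```text
t 11.1 pos [ 0.4452 -0.2489  0.0665] rot [ 3.138 -0.019  1.567] lean [ 0.003  0.019 -1.   ] toolx [0.004 1.    0.019] F [-1.2 -0.5  6. ] q [-0.68  0.31 -0.39  0.88  0.02  0.9 ]
(0.4446, -0.2485, 0.084) shares [ 0.03 -0.03 -0.87]
(0.636, -0.2, 0.084) shares [2.46 9.56 0.08]
(0.636, -0.1, 0.084) shares [ 5.   -0.02  0.09]
(0.636, -0.1, 0.066) shares [-0.02 -0.    0.9 ]
```

Request:
{"op": "send_rows", "data": {"targets": "0 0 -.9 0;.24 .95 0 0;.24 .95 0 0;.24 .95 0 0;.24 .95 0 0"}}

```text
clock: 11.6
ee_pos: [0.5215, -0.2297, 0.0839]
tcp_rot: [3.139, -0.02, 1.567]
wrist_force: [0.1, -0.2, -1.6]
finger_gap: 0.572
finger_force: 42.0
```

Request:
{"op": "send_rows", "data": {"targets": ".24 .95 0 0;.24 .95 0 0;.24 .95 0 0;.24 .95 0 0;.24 .95 0 0"}}

```text
clock: 12.1
ee_pos: [0.6165, -0.206, 0.0843]
tcp_rot: [3.14, -0.02, 1.567]
wrist_force: [0.8, -0.2, -1.4]
finger_gap: 0.573
finger_force: 42.0
```

Request:
{"op": "send_rows", "data": {"targets": ".24 .95 0 0;.8 0 0 0;.9 0 0 0;.9 0 0 0;0 0 0 0"}}

```text
clock: 12.6
ee_pos: [0.6343, -0.1463, 0.0863]
tcp_rot: [3.14, -0.021, 1.57]
wrist_force: [0.4, 0.0, -1.7]
finger_gap: 0.567
finger_force: 42.2
```

```bash
python3 -c "
from h import *
go((.636,-.105,.084),(.636,-.105,.066))
snap('wrist','w1')"
```

```text
t 12.6 pos [ 0.6343 -0.1463  0.0863] rot [ 3.14  -0.021  1.57 ] lean [ 0.001  0.021 -1.   ] toolx [0.001 1.    0.021] F [ 0.4  0.  -1.7] q [-0.36  0.53  0.02  1.06  0.02  1.21]
(0.636, -0.105, 0.084) shares [2.06 0.08 0.16]
(0.636, -0.105, 0.066) shares [-0.02 -0.    0.9 ]
```

View pics/w1.png

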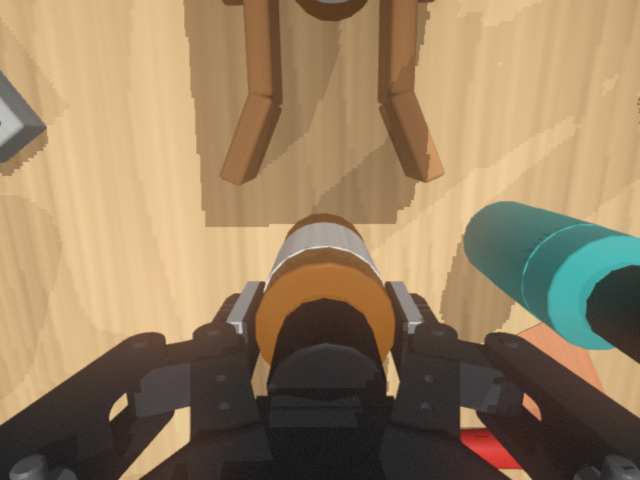

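The wrist view shows the held bottle centred at column ~325 and the lane between the rails centred at column ~328. The turquoise bottle is clear on the right.

```bash
python3 -c "
from h import *
print(np.array(camera_info('wrist')['hand_eye']).round(3))"
```

```text
[[-0.001 -0.965 -0.262  0.066]
 [ 1.    -0.001 -0.001 -0.001]
 [ 0.001 -0.262  0.965 -0.144]
 [ 0.     0.     0.     1.   ]]
```

Request:
{"op": "send_rows", "data": {"targets": ".5 0 0 0;.5 0 0 0;.5 0 0 0;.25 0 0 0;0 0 0 0"}}

```text
clock: 13.15
ee_pos: [0.6355, -0.1139, 0.0871]
tcp_rot: [3.139, -0.019, 1.568]
wrist_force: [0.0, 0.1, -2.1]
finger_gap: 0.571
finger_force: 42.2
```

Request:
{"op": "send_rows", "data": {"targets": ".2 0 .5 0;0 0 .48 0;0 0 0 0;0 0 0 0;0 0 0 0"}}

```text
clock: 13.65
ee_pos: [0.6354, -0.1106, 0.0669]
tcp_rot: [3.14, -0.019, 1.566]
wrist_force: [0.1, 0.7, -1.4]
finger_gap: 0.573
finger_force: 42.7
```

Request:
{"op": "send_rows", "data": {"targets": "0 0 0 0;0 0 0 0;0 0 0 0;0 0 0 0;0 0 -.3 0", "claw": ".85"}}

```text
send_rows: Invalid argument: claw='.85' is not valid JSON
```

Request:
{"op": "send_rows", "data": {"targets": "-.1 0 -.7 0;-.1 0 -1 0;-.1 0 -1 0;-.1 0 -1 0;-.1 0 -1 0"}}

```text
clock: 14.15
ee_pos: [0.6355, -0.1227, 0.1634]
tcp_rot: [3.138, -0.019, 1.567]
wrist_force: [0.3, -0.1, -1.6]
finger_gap: 0.568
finger_force: 42.7
```

```bash
python3 -c "
from h import *
go((.62,-.11,.25),(.5075,.3518,.25),(.5075,.3518,.0665))"
```

```text
t 14.15 pos [ 0.6355 -0.1227  0.1634] rot [ 3.138 -0.019  1.567] lean [ 0.004  0.019 -1.   ] toolx [0.004 1.    0.019] F [ 0.3 -0.1 -1.6] q [-0.32  0.48  0.13  1.22  0.02  1.25]
(0.62, -0.11, 0.25) shares [ 0.71 -0.76 -4.32]
(0.5075, 0.3518, 0.25) shares [23.06 -5.72  0.41]
(0.5075, 0.3518, 0.0665) shares [-0.17 -0.04  9.17]
```

Claw number format was refused, so the bottle is still held. I'll lower it again.

Request:
{"op": "send_rows", "data": {"targets": ".1 0 1 0;.1 0 1 0;.1 0 1 0;.1 0 1 0;.15 0 .6 0"}}

```text
clock: 14.65
ee_pos: [0.6352, -0.1096, 0.0689]
tcp_rot: [3.14, -0.019, 1.566]
wrist_force: [0.1, 0.4, -1.7]
finger_gap: 0.571
finger_force: 42.8
```

Request:
{"op": "send_rows", "data": {"targets": "0 0 .15 0;0 0 0 0;0 0 0 0;0 0 0 0;0 0 0 0"}}

```text
clock: 15.15
ee_pos: [0.6362, -0.1097, 0.0674]
tcp_rot: [3.137, -0.019, 1.567]
wrist_force: [-0.1, 0.6, -0.5]
finger_gap: 0.576
finger_force: 42.8
```

Request:
{"op": "send_rows", "data": {"targets": "0 0 0 0;0 0 0 0;0 0 0 0;0 0 0 0;0 0 -.3 0", "claw": 0.85}}

```text
clock: 15.65
ee_pos: [0.635, -0.1094, 0.0719]
tcp_rot: [3.14, -0.02, 1.567]
wrist_force: [0.1, 0.4, 0.0]
finger_gap: 0.927
finger_force: 0.0
```

Request:
{"op": "send_rows", "data": {"targets": "0 0 -1 0;0 0 -1 0;0 0 -1 0;0 0 -1 0;0 0 -1 0", "claw": 1.0}}

```text
clock: 16.15
ee_pos: [0.6354, -0.1115, 0.1739]
tcp_rot: [3.138, -0.019, 1.567]
wrist_force: [-0.7, 0.2, -0.3]
finger_gap: 1.002
finger_force: 0.0
```

Request:
{"op": "send_rows", "data": {"targets": "0 0 -1 0;0 0 -1 0;0 0 -1 0;0 -.5 -.9 0;1 -.3 0 0"}}

```text
clock: 16.65
ee_pos: [0.6202, -0.0947, 0.2541]
tcp_rot: [3.134, -0.017, 1.564]
wrist_force: [0.3, 0.6, -0.2]
finger_gap: 1.0
finger_force: 0.0
```

Request:
{"op": "send_rows", "data": {"targets": "1 -.26 0 0;1 -.26 0 0;1 -.26 0 0;1 -.26 0 0;1 -.26 0 0"}}

```text
clock: 17.15
ee_pos: [0.5923, 0.0099, 0.2516]
tcp_rot: [3.141, -0.02, 1.568]
wrist_force: [0.2, -0.4, 0.4]
finger_gap: 0.998
finger_force: 0.0
```

Request:
{"op": "send_rows", "data": {"targets": "1 -.26 0 0;1 -.26 0 0;1 -.26 0 0;1 -.26 0 0;1 -.26 0 0"}}

```text
clock: 17.65
ee_pos: [0.5664, 0.1098, 0.2535]
tcp_rot: [3.141, -0.019, 1.568]
wrist_force: [-0.2, 0.5, -0.3]
finger_gap: 1.002
finger_force: 0.0
```

Request:
{"op": "send_rows", "data": {"targets": "1 -.26 0 0;1 -.26 0 0;1 -.26 0 0;1 -.26 0 0;1 -.26 0 0"}}

```text
clock: 18.15
ee_pos: [0.5405, 0.2096, 0.2554]
tcp_rot: [3.141, -0.019, 1.568]
wrist_force: [0.0, 0.5, 0.2]
finger_gap: 0.997
finger_force: 0.0
```

Request:
{"op": "send_rows", "data": {"targets": "1 -.26 0 0;1 -.26 0 0;1 -.26 0 0;1 -.26 0 0;1 -.26 0 0"}}

```text
clock: 18.65
ee_pos: [0.5147, 0.3095, 0.2572]
tcp_rot: [3.141, -0.019, 1.569]
wrist_force: [0.3, -0.0, -0.3]
finger_gap: 1.0
finger_force: 0.0
```

```bash
python3 -c "
from h import *
go((.5075,.3518,.25),(.5075,.3518,.0665))"
```

```text
t 18.65 pos [0.5147 0.3095 0.2572] rot [ 3.141 -0.019  1.569] lean [ 0.001  0.019 -1.   ] toolx [0.002 1.    0.019] F [ 0.3 -0.  -0.3] q [0.4  0.35 0.16 1.37 0.02 1.97]
(0.5075, 0.3518, 0.25) shares [ 2.11 -0.36  0.4 ]
(0.5075, 0.3518, 0.0665) shares [-0.17 -0.01  9.17]
```

Request:
{"op": "send_rows", "data": {"targets": ".95 -.18 .1 0;.9 -.18 .3 0;0 0 1 0;0 0 1 0;0 0 1 0"}}

```text
clock: 19.15
ee_pos: [0.5084, 0.347, 0.1892]
tcp_rot: [3.14, -0.019, 1.568]
wrist_force: [0.3, 0.6, -0.0]
finger_gap: 1.005
finger_force: 0.0
```

Request:
{"op": "send_rows", "data": {"targets": "0 0 1 0;0 0 1 0;0 0 1 0;0 0 1 0;0 0 .9 0"}}

```text
clock: 19.65
ee_pos: [0.5084, 0.3483, 0.0908]
tcp_rot: [3.141, -0.018, 1.568]
wrist_force: [0.2, -0.3, -0.4]
finger_gap: 1.001
finger_force: 0.0
```

```bash
python3 -c "
from h import *
go((.5075,.3518,.0665))"
```

```text
t 19.65 pos [0.5084 0.3483 0.0908] rot [ 3.141 -0.018  1.568] lean [ 0.001  0.018 -1.   ] toolx [0.003 1.    0.018] F [ 0.2 -0.3 -0.4] q [ 0.46  0.46 -0.09  1.01  0.02  2.04]
(0.5075, 0.3518, 0.0665) shares [ 0.15 -0.05  1.22]
```

Request:
{"op": "send_rows", "data": {"targets": ".15 0 .6 0;0 0 .6 0;0 0 0 0;0 0 0 0;0 0 0 0"}}

```text
clock: 20.15
ee_pos: [0.5109, 0.3515, 0.0699]
tcp_rot: [3.137, -0.02, 1.567]
wrist_force: [-0.3, 0.3, 0.4]
finger_gap: 1.001
finger_force: 0.0
```

Request:
{"op": "send_rows", "data": {"targets": "0 0 0 0;0 0 0 0;0 0 0 0;0 0 0 0;0 0 0 0", "claw": -1}}

```text
clock: 20.65
ee_pos: [0.5105, 0.3513, 0.0698]
tcp_rot: [3.138, -0.02, 1.567]
wrist_force: [-1.1, 0.1, 4.6]
finger_gap: 0.574
finger_force: 40.8
```

Request:
{"op": "send_rows", "data": {"targets": "0 0 -1 0;0 0 -1 0;0 0 -1 0;0 0 -1 0;0 0 -1 0"}}

```text
clock: 21.15
ee_pos: [0.5099, 0.3489, 0.1692]
tcp_rot: [3.139, -0.019, 1.567]
wrist_force: [0.3, 0.3, -0.4]
finger_gap: 0.575
finger_force: 41.5
```

Request:
{"op": "send_rows", "data": {"targets": "0 0 -1 0;0 0 -1 0;0 0 -1 0;0 0 -1 0;0 0 -1 0"}}

```text
clock: 21.65
ee_pos: [0.5097, 0.347, 0.2692]
tcp_rot: [3.139, -0.019, 1.567]
wrist_force: [0.6, -0.0, -1.4]
finger_gap: 0.572
finger_force: 41.5
```

```bash
python3 -c "
from h import *
go((.636,-.2,.28),(.636,-.2,.0665))"
```

```text
t 21.65 pos [0.5097 0.347  0.2692] rot [ 3.139 -0.019  1.567] lean [ 0.002  0.019 -1.   ] toolx [0.004 1.    0.019] F [ 0.6 -0.  -1.4] q [0.46 0.38 0.24 1.41 0.02 2.04]
(0.636, -0.2, 0.28) shares [-27.31   6.43  -1.03]
(0.636, -0.2, 0.0665) shares [-0.2  -0.02 10.67]
```

Request:
{"op": "send_rows", "data": {"targets": "-1 .24 -.2 0;-1 .24 -.2 0;-1 .24 -.2 0;-1 .24 -.2 0;-1 .24 -.2 0"}}

```text
clock: 22.15
ee_pos: [0.5334, 0.2459, 0.2867]
tcp_rot: [3.139, -0.019, 1.567]
wrist_force: [0.1, -0.6, -1.6]
finger_gap: 0.574
finger_force: 41.6
```

Request:
{"op": "send_rows", "data": {"targets": "-1 .24 0 0;-1 .24 0 0;-1 .24 0 0;-1 .24 0 0;-1 .24 0 0"}}

```text
clock: 22.65
ee_pos: [0.5569, 0.1458, 0.2847]
tcp_rot: [3.139, -0.019, 1.567]
wrist_force: [-0.5, 0.6, -2.3]
finger_gap: 0.573
finger_force: 41.6
```

Request:
{"op": "send_rows", "data": {"targets": "-1 .24 0 0;-1 .24 0 0;-1 .24 0 0;-1 .24 0 0;-1 .24 0 0"}}

```text
clock: 23.15
ee_pos: [0.5805, 0.0457, 0.2829]
tcp_rot: [3.14, -0.019, 1.567]
wrist_force: [-0.0, 0.0, -1.5]
finger_gap: 0.569
finger_force: 41.6
```

Request:
{"op": "send_rows", "data": {"targets": "-1 .24 0 0;-1 .24 0 0;-1 .24 0 0;-1 .24 0 0;-1 .24 0 0"}}

```text
clock: 23.65
ee_pos: [0.6041, -0.0544, 0.281]
tcp_rot: [3.14, -0.019, 1.567]
wrist_force: [0.7, 0.4, -2.0]
finger_gap: 0.574
finger_force: 41.6
```

Request:
{"op": "send_rows", "data": {"targets": "-1 .24 0 0;-1 .24 0 0;-1 .24 0 0;-1 .24 0 0;-1 .24 0 0"}}

```text
clock: 24.15
ee_pos: [0.628, -0.1551, 0.2795]
tcp_rot: [3.139, -0.019, 1.567]
wrist_force: [0.4, 0.5, -1.5]
finger_gap: 0.572
finger_force: 41.6
```

Request:
{"op": "send_rows", "data": {"targets": "-1 .2 0 0;-1 .2 0 0;0 0 1 0;0 0 1 0;0 0 1 0"}}

```text
clock: 24.65
ee_pos: [0.6359, -0.1936, 0.2181]
tcp_rot: [3.139, -0.019, 1.566]
wrist_force: [0.2, 0.1, -2.3]
finger_gap: 0.571
finger_force: 41.6
```

```bash
python3 -c "
from h import *
go((.636,-.18,.16),(.636,-.18,.071))"
```

```text
t 24.65 pos [ 0.6359 -0.1936  0.2181] rot [ 3.139 -0.019  1.566] lean [ 0.003  0.019 -1.   ] toolx [0.005 1.    0.019] F [ 0.2  0.1 -2.3] q [-0.42  0.5   0.3   1.37  0.02  1.15]
(0.636, -0.18, 0.16) shares [ 0.63 -0.01  2.92]
(0.636, -0.18, 0.071) shares [-0.08 -0.01  4.45]
```

Request:
{"op": "send_rows", "data": {"targets": ".3 0 1 0;0 0 1 0;0 0 1 0;0 0 1 0;0 0 1 0"}}

```text
clock: 25.15
ee_pos: [0.6362, -0.1852, 0.1182]
tcp_rot: [3.139, -0.019, 1.567]
wrist_force: [-0.3, 0.0, -0.2]
finger_gap: 0.577
finger_force: 41.6
```

Request:
{"op": "send_rows", "data": {"targets": "0 0 1 0;0 0 .8 0;0 0 .4 0;0 0 0 0;0 0 0 0"}}

```text
clock: 25.65
ee_pos: [0.6365, -0.1841, 0.0757]
tcp_rot: [3.138, -0.019, 1.567]
wrist_force: [-1.0, 0.7, -1.3]
finger_gap: 0.573
finger_force: 41.6
```

Request:
{"op": "send_rows", "data": {"targets": ".6 0 0.02 0;.6 0 0.02 0;.6 0 0 0;.6 0 0 0;.6 0 0 0"}}

```text
clock: 26.15
ee_pos: [0.6364, -0.1222, 0.0758]
tcp_rot: [3.138, -0.019, 1.568]
wrist_force: [0.6, -1.8, -1.4]
finger_gap: 0.576
finger_force: 41.7
```

```bash
python3 -c "
from h import *
go((.636,-.1,.071))"
```

```text
t 26.15 pos [ 0.6364 -0.1222  0.0758] rot [ 3.138 -0.019  1.568] lean [ 0.003  0.019 -1.   ] toolx [0.003 1.    0.019] F [ 0.6 -1.8 -1.4] q [-0.32  0.53 -0.01  1.03  0.02  1.25]
(0.636, -0.1, 0.071) shares [ 1.1  -0.03  0.26]
```

Pushing with ~2 N. Finish, lower, release.

Request:
{"op": "send_rows", "data": {"targets": ".5 0 0 0;.5 0 0 0;0 0 .2 0;0 0 .08 0;0 0 0 0"}}

```text
clock: 26.65
ee_pos: [0.6364, -0.1037, 0.0701]
tcp_rot: [3.139, -0.019, 1.566]
wrist_force: [-0.2, 0.2, -1.4]
finger_gap: 0.572
finger_force: 41.6
```

Request:
{"op": "send_rows", "data": {"targets": "0 0 0 0;0 0 0 0;0 0 0 0;0 0 0 0;0 0 -.3 0", "claw": 0.85}}

```text
clock: 27.15
ee_pos: [0.6358, -0.1035, 0.0756]
tcp_rot: [3.14, -0.02, 1.567]
wrist_force: [-0.9, -0.2, 0.2]
finger_gap: 0.925
finger_force: 0.0
```

Request:
{"op": "send_rows", "data": {"targets": "0 0 -1 0;0 0 -1 0;0 0 -1 0;0 0 -1 0;0 0 -1 0", "claw": -1}}

```text
clock: 27.65
ee_pos: [0.6362, -0.1056, 0.1777]
tcp_rot: [3.138, -0.019, 1.567]
wrist_force: [0.4, -0.5, -0.7]
finger_gap: 0.068
finger_force: 0.0
```

```bash
python3 -c "
from h import *
go()
snap('scene','s2')
i=cv2.imread('pics/s2.png');cv2.imwrite('pics/s2c.png',cv2.resize(i[120:400,230:480],None,fx=2,fy=2))"
```

```text
t 27.65 pos [ 0.6362 -0.1056  0.1777] rot [ 3.138 -0.019  1.567] lean [ 0.004  0.019 -1.   ] toolx [0.004 1.    0.019] F [ 0.4 -0.5 -0.7] q [-0.3   0.47  0.15  1.25  0.02  1.28]
```

View pics/s2c.png

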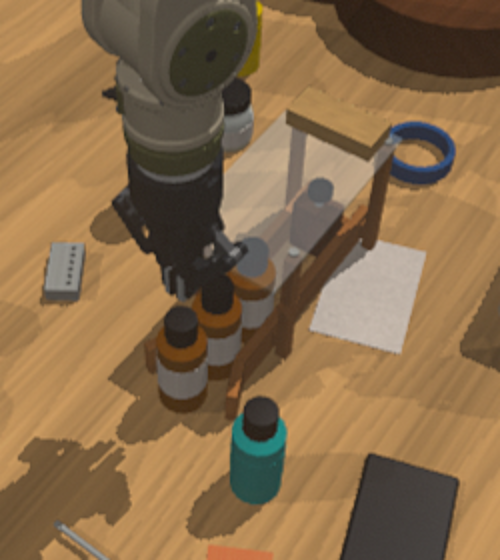

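The crop shows all three bottles upright in single file at the mouth, caps near crop (180,325), (217,293) and (253,255). The turquoise bottle is untouched. Next I need to lean the tool at the far reach limit on the robot's left, so I'll check what stands in that area first.

```bash
python3 - <<'E'
from h import *
for n,f in(('scene','s2'),('top','top0')):
    d=np.load(f'pics/{f}.npz')['d'];C=cloud(n,d)[d>0]
    for x0 in(-.4,-.2,-.1,0,.1,.2,.3,.4):
        m=(C[:,0]>x0)&(C[:,0]<x0+.1)&(C[:,1]>.4)&(C[:,1]<1.1);P=C[m]
        if len(P):k=P[:,2].argmax();print(n,x0,len(P),P[k].round(3))
E
python3 - <<'E'
import numpy as np
p=np.array([.636,-.106]);q=np.array([0.,.72]);u=(q-p)/np.linalg.norm(q-p)
for k in range(23):
    y=np.radians(90-8*k-4);s=u@np.array([[np.cos(y),np.sin(y)],[np.sin(y),-np.cos(y)]]).T
    print(k,s.round(2),end='; ')
print(u*23*.02+p)
E
```

```text
scene -0.2 719 [-0.13   0.452  0.008]
scene -0.1 847 [-0.066  0.505  0.008]
scene 0 164 [0.038 0.431 0.006]
scene 0.1 361 [0.198 0.651 0.086]
scene 0.2 1152 [0.294 0.689 0.103]
scene 0.3 2973 [0.349 0.682 0.102]
scene 0.4 3521 [0.435 0.721 0.093]
top 0 3007 [0.093 0.569 0.008]
top 0.1 6587 [0.142 0.54  0.008]
top 0.2 6194 [0.293 0.643 0.095]
top 0.3 6495 [0.395 0.637 0.1  ]
top 0.4 6666 [0.441 0.628 0.094]
0 [ 0.75 -0.66]; 1 [ 0.65 -0.76]; 2 [ 0.54 -0.84]; 3 [ 0.41 -0.91]; 4 [ 0.28 -0.96]; 5 [ 0.15 -0.99]; 6 [ 0.01 -1.  ]; 7 [-0.13 -0.99]; 8 [-0.27 -0.96]; 9 [-0.4  -0.92]; 10 [-0.52 -0.85]; 11 [-0.64 -0.77]; 12 [-0.74 -0.67]; 13 [-0.83 -0.57]; 14 [-0.9  -0.44]; 15 [-0.95 -0.32]; 16 [-0.98 -0.18]; 17 [-1.   -0.04]; 18 [-1.   0.1]; 19 [-0.97  0.24]; 20 [-0.93  0.37]; 21 [-0.87  0.49]; 22 [-0.79  0.61]; [0.35536248 0.25847577]
```

Request:
{"op": "send_rows", "data": {"targets": ".75 -.66 -1 1;.65 -.76 -1 1;.54 -.84 -1 1;.41 -.91 -1 1;.28 -.96 -1 1"}}

```text
clock: 28.2
ee_pos: [0.5693, -0.0318, 0.2781]
tcp_rot: [-3.131, -0.017, 0.863]
wrist_force: [0.1, -0.2, 0.4]
finger_gap: -0.002
finger_force: 0.0
```

Request:
{"op": "send_rows", "data": {"targets": ".15 -.99 -.2 1;0 -1 0 1;-.13 -.99 0 1;-.27 -.96 0 1;-.4 -.92 0 1"}}

```text
clock: 28.7
ee_pos: [0.5032, 0.0432, 0.2827]
tcp_rot: [-3.123, -0.006, 0.165]
wrist_force: [0.4, 1.1, -0.5]
finger_gap: -0.002
finger_force: 0.0
```

Request:
{"op": "send_rows", "data": {"targets": "-.52 -.85 0 1;-.64 -.77 0 1;-.74 -.67 0 1;-.83 -.57 0 1;-.9 -.44 0 1"}}

```text
clock: 29.2
ee_pos: [0.4008, -0.0236, 0.2858]
tcp_rot: [-3.012, 0.03, -0.358]
wrist_force: [0.3, -0.5, 0.5]
finger_gap: -0.001
finger_force: 0.0
```

Request:
{"op": "send_rows", "data": {"targets": "-.95 -.32 0 1;-.98 -.18 0 1;-1 0 0 1;-1 .1 0 1;-.97 .24 0 1"}}

```text
clock: 29.7
ee_pos: [0.2316, -0.0786, 0.2933]
tcp_rot: [-2.948, 0.143, -0.925]
wrist_force: [-0.3, -2.2, 0.8]
finger_gap: 0.003
finger_force: 0.0
```

Request:
{"op": "send_rows", "data": {"targets": "-.93 .37 0 1;-.87 .49 0 1;-.79 .61 0 .5;-1 .77 0 0;-1 .77 0 0"}}

```text
clock: 30.2
ee_pos: [0.1125, -0.0317, 0.3]
tcp_rot: [-2.982, 0.204, -1.249]
wrist_force: [-1.6, -0.7, 0.6]
finger_gap: -0.001
finger_force: 0.0
```

```bash
python3 -c "
from h import *
go((0,.72,.29))"
```

```text
t 30.2 pos [ 0.1125 -0.0317  0.3   ] rot [-2.982  0.204 -1.249] lean [ 0.087  0.24  -0.967] toolx [ 0.31  -0.929 -0.203] F [-1.6 -0.7  0.6] q [-1.51 -0.54 -0.56  1.8   0.1   2.88]
(0, 0.72, 0.29) shares [-36.56  -5.18   9.01]
```

Mistake: that turn ran joint 6 into its limit and the path bent. Nothing was touched, and the lean it gained is usefully toward +y. I'll turn back the other way while going round to the far left.

```bash
cat >> h.py <<'E'
def rows(T,rolls,n):
    o=observe();p=np.array(o['ee_pos']);R=Ro.from_euler('xyz',o['tcp_rot'])
    for t,r,k in zip(T,rolls,n):
        d=(np.array(t)-p)/k/.02;L=[]
        for i in range(k):
            # average axes over the row
            s=R.inv().apply(d);L.append('%.2f %.2f %.2f %g'%(*s,r));R=R*Ro.from_euler('z',r*8,degrees=True)
            if i%5==4 or i==k-1: print('; '.join(L));L=[]
        p=np.array(t);print('--',t,'toolx',R.apply([1,0,0]).round(2))
E
python3 -c "
from h import *
go();rows([(.38,-.08,.3),(.35,.28,.3),(.0,.70,.3)],[-1,-1,0],[15,20,30])"
```

```text
t 30.2 pos [ 0.1125 -0.0317  0.3   ] rot [-2.982  0.204 -1.249] lean [ 0.087  0.24  -0.967] toolx [ 0.31  -0.929 -0.203] F [-1.6 -0.7  0.6] q [-1.51 -0.54 -0.56  1.8   0.1   2.88]
0.43 -0.80 0.04 -1; 0.53 -0.73 0.04 -1; 0.63 -0.65 0.04 -1; 0.71 -0.56 0.04 -1; 0.78 -0.45 0.04 -1
0.84 -0.34 0.04 -1; 0.88 -0.22 0.04 -1; 0.90 -0.09 0.04 -1; 0.90 0.03 0.04 -1; 0.89 0.16 0.04 -1
0.86 0.28 0.04 -1; 0.81 0.40 0.04 -1; 0.75 0.51 0.04 -1; 0.67 0.61 0.04 -1; 0.58 0.69 0.04 -1
-- (0.38, -0.08, 0.3) toolx [0.67 0.71 0.24]
0.59 -0.65 0.21 -1; 0.67 -0.56 0.21 -1; 0.74 -0.47 0.21 -1; 0.80 -0.36 0.21 -1; 0.84 -0.24 0.21 -1
0.87 -0.12 0.21 -1; 0.88 -0.00 0.21 -1; 0.87 0.12 0.21 -1; 0.84 0.24 0.21 -1; 0.80 0.36 0.21 -1
0.75 0.47 0.21 -1; 0.67 0.56 0.21 -1; 0.59 0.65 0.21 -1; 0.49 0.73 0.21 -1; 0.39 0.79 0.21 -1
0.27 0.84 0.21 -1; 0.15 0.87 0.21 -1; 0.03 0.88 0.21 -1; -0.09 0.87 0.21 -1; -0.21 0.85 0.21 -1
-- (0.35, 0.28, 0.3) toolx [-0.88 -0.44 -0.19]
0.21 0.88 0.12 0; 0.21 0.88 0.12 0; 0.21 0.88 0.12 0; 0.21 0.88 0.12 0; 0.21 0.88 0.12 0
0.21 0.88 0.12 0; 0.21 0.88 0.12 0; 0.21 0.88 0.12 0; 0.21 0.88 0.12 0; 0.21 0.88 0.12 0
0.21 0.88 0.12 0; 0.21 0.88 0.12 0; 0.21 0.88 0.12 0; 0.21 0.88 0.12 0; 0.21 0.88 0.12 0
0.21 0.88 0.12 0; 0.21 0.88 0.12 0; 0.21 0.88 0.12 0; 0.21 0.88 0.12 0; 0.21 0.88 0.12 0
0.21 0.88 0.12 0; 0.21 0.88 0.12 0; 0.21 0.88 0.12 0; 0.21 0.88 0.12 0; 0.21 0.88 0.12 0
0.21 0.88 0.12 0; 0.21 0.88 0.12 0; 0.21 0.88 0.12 0; 0.21 0.88 0.12 0; 0.21 0.88 0.12 0
-- (0.0, 0.7, 0.3) toolx [-0.88 -0.44 -0.19]
```

First leg; check after it.

Request:
{"op": "send_rows", "data": {"targets": ".43 -.8 0 -1;.53 -.73 0 -1;.63 -.65 0 -1;.71 -.56 0 -1;.78 -.45 0 -1"}}

```text
clock: 30.7
ee_pos: [0.2025, -0.0498, 0.304]
tcp_rot: [-2.888, 0.053, -0.558]
wrist_force: [-1.2, -0.6, 0.2]
finger_gap: -0.005
finger_force: 0.0
```

Request:
{"op": "send_rows", "data": {"targets": ".84 -.34 0 -1;.88 -.22 0 -1;.9 -.09 0 -1;.9 0 0 -1;.89 .16 0 -1"}}

```text
clock: 31.2
ee_pos: [0.2913, -0.0662, 0.3079]
tcp_rot: [-2.911, -0.12, 0.121]
wrist_force: [0.2, -0.3, -0.1]
finger_gap: 0.003
finger_force: 0.0
```

Request:
{"op": "send_rows", "data": {"targets": ".86 .28 0 -1;.81 .4 0 -1;.75 .5 0 -1;.67 .6 0 -1;.58 .7 0 -1"}}

```text
clock: 31.7
ee_pos: [0.3799, -0.0835, 0.3116]
tcp_rot: [-3.042, -0.24, 0.821]
wrist_force: [0.2, -0.1, 0.7]
finger_gap: -0.0
finger_force: 0.0
```

```bash
python3 -c "
from h import *
go();rows([(.35,.28,.3),(.0,.72,.3)],[-1,0],[20,22])"
```

```text
t 31.7 pos [ 0.3799 -0.0835  0.3116] rot [-3.042 -0.24   0.821] lean [ 0.088  0.241 -0.967] toolx [0.662 0.711 0.238] F [ 0.2 -0.1  0.7] q [-0.62 -0.05 -0.21  1.48  0.25  1.68]
0.59 -0.65 0.24 -1; 0.67 -0.56 0.24 -1; 0.75 -0.47 0.24 -1; 0.80 -0.36 0.24 -1; 0.85 -0.24 0.24 -1
0.87 -0.12 0.24 -1; 0.88 0.00 0.24 -1; 0.87 0.12 0.24 -1; 0.85 0.24 0.24 -1; 0.80 0.36 0.24 -1
0.75 0.47 0.24 -1; 0.67 0.57 0.24 -1; 0.59 0.65 0.24 -1; 0.49 0.73 0.24 -1; 0.38 0.79 0.24 -1
0.27 0.84 0.24 -1; 0.15 0.87 0.24 -1; 0.03 0.88 0.24 -1; -0.09 0.88 0.24 -1; -0.21 0.85 0.24 -1
-- (0.35, 0.28, 0.3) toolx [-0.88 -0.44 -0.19]
0.26 1.24 0.17 0; 0.26 1.24 0.17 0; 0.26 1.24 0.17 0; 0.26 1.24 0.17 0; 0.26 1.24 0.17 0
0.26 1.24 0.17 0; 0.26 1.24 0.17 0; 0.26 1.24 0.17 0; 0.26 1.24 0.17 0; 0.26 1.24 0.17 0
0.26 1.24 0.17 0; 0.26 1.24 0.17 0; 0.26 1.24 0.17 0; 0.26 1.24 0.17 0; 0.26 1.24 0.17 0
0.26 1.24 0.17 0; 0.26 1.24 0.17 0; 0.26 1.24 0.17 0; 0.26 1.24 0.17 0; 0.26 1.24 0.17 0
0.26 1.24 0.17 0; 0.26 1.24 0.17 0
-- (0.0, 0.72, 0.3) toolx [-0.88 -0.44 -0.19]
```

Request:
{"op": "send_rows", "data": {"targets": ".59 -.65 .24 -1;.67 -.56 .24 -1;.75 -.47 .24 -1;.8 -.36 .24 -1;.85 -.24 .24 -1"}}

```text
clock: 32.2
ee_pos: [0.372, 0.0081, 0.3088]
tcp_rot: [3.06, -0.247, 1.541]
wrist_force: [0.3, 0.2, -0.0]
finger_gap: 0.0
finger_force: 0.0
```

Request:
{"op": "send_rows", "data": {"targets": ".87 -.12 .24 -1;.88 0 .24 -1;.87 .12 .24 -1;.85 .24 .24 -1;.8 .36 .24 -1"}}

```text
clock: 32.7
ee_pos: [0.3649, 0.0989, 0.306]
tcp_rot: [2.92, -0.137, 2.244]
wrist_force: [0.2, -0.2, 0.1]
finger_gap: -0.005
finger_force: 0.0
```

Request:
{"op": "send_rows", "data": {"targets": ".75 .47 .24 -1;.67 .57 .24 -1;.59 .65 .24 -1;.49 .73 .24 -1;.38 .79 .24 -1"}}

```text
clock: 33.2
ee_pos: [0.3581, 0.1898, 0.3033]
tcp_rot: [2.884, 0.035, 2.923]
wrist_force: [-0.4, -0.1, 0.9]
finger_gap: -0.004
finger_force: 0.0
```

Request:
{"op": "send_rows", "data": {"targets": ".27 .84 .24 -1;.15 .87 .24 -1;0 .88 .24 -1;-.1 .88 .24 -1;-.2 .85 .24 -1"}}

```text
clock: 33.7
ee_pos: [0.3517, 0.2808, 0.3005]
tcp_rot: [2.965, 0.192, -2.675]
wrist_force: [0.8, 0.3, 0.1]
finger_gap: 0.001
finger_force: 0.0
```

Request:
{"op": "send_rows", "data": {"targets": ".2 1 .14 0;.2 1 .14 0;.2 1 .14 0;.2 1 .14 0;.2 1 .14 0"}}

```text
clock: 34.2
ee_pos: [0.2881, 0.3619, 0.3006]
tcp_rot: [2.964, 0.191, -2.681]
wrist_force: [-0.0, 0.6, 0.9]
finger_gap: 0.003
finger_force: 0.0
```

Request:
{"op": "send_rows", "data": {"targets": ".2 1 .14 0;.2 1 .14 0;.2 1 .14 0;.2 1 .14 0;.2 1 .14 0"}}

```text
clock: 34.7
ee_pos: [0.225, 0.4432, 0.3006]
tcp_rot: [2.964, 0.19, -2.681]
wrist_force: [0.5, -0.0, 0.5]
finger_gap: -0.002
finger_force: 0.0
```

Request:
{"op": "send_rows", "data": {"targets": ".2 1 .14 0;.2 1 .14 0;.2 1 .14 0;.2 1 .14 0;.2 1 .14 0"}}

```text
clock: 35.2
ee_pos: [0.1619, 0.5246, 0.3006]
tcp_rot: [2.964, 0.19, -2.681]
wrist_force: [1.3, -0.3, -0.5]
finger_gap: 0.002
finger_force: 0.0
```

Request:
{"op": "send_rows", "data": {"targets": ".2 1 .14 0;.2 1 .14 0;.2 1 .14 0;.2 1 .14 0;.2 1 .14 0"}}

```text
clock: 35.7
ee_pos: [0.0988, 0.6058, 0.3006]
tcp_rot: [2.964, 0.19, -2.681]
wrist_force: [-0.6, -0.1, -0.3]
finger_gap: -0.0
finger_force: 0.0
```

```bash
python3 -c "
from h import *
go((-.02,.8,.3),(-.05,.9,.3))"
```

```text
t 35.7 pos [0.0988 0.6058 0.3006] rot [ 2.964  0.19  -2.681] lean [ 0.088  0.241 -0.967] toolx [-0.88  -0.437 -0.189] F [-0.6 -0.1 -0.3] q [ 1.29  0.16 -0.02  1.13 -0.02  0.81]
(-0.02, 0.8, 0.3) shares [ 0.99 11.19  1.85]
(-0.05, 0.9, 0.3) shares [-0.86  5.04  1.07]
```

Request:
{"op": "send_rows", "data": {"targets": ".1 1 .17 0;.1 1 .17 0;.1 1 .17 0;.1 1 .17 0;.1 1 .17 0"}}

```text
clock: 36.2
ee_pos: [0.0448, 0.6923, 0.2995]
tcp_rot: [2.964, 0.19, -2.681]
wrist_force: [-0.2, 0.6, -0.9]
finger_gap: -0.003
finger_force: 0.0
```

Request:
{"op": "send_rows", "data": {"targets": ".1 1 .17 0;.1 1 .17 0;.1 1 .17 0;.1 1 .17 0;.1 1 .17 0"}}

```text
clock: 36.7
ee_pos: [-0.0091, 0.7787, 0.2985]
tcp_rot: [2.964, 0.19, -2.681]
wrist_force: [0.7, -0.9, 0.5]
finger_gap: -0.001
finger_force: 0.0
```

Request:
{"op": "send_rows", "data": {"targets": "-.1 1 .2 0;-.1 1 .2 0;-.1 1 .2 0;-.1 1 .2 0;-.1 1 .2 0"}}

```text
clock: 37.2
ee_pos: [-0.0452, 0.8746, 0.2986]
tcp_rot: [2.964, 0.19, -2.681]
wrist_force: [0.1, 1.3, 0.6]
finger_gap: -0.002
finger_force: 0.0
```

Request:
{"op": "send_rows", "data": {"targets": "-.1 1 .2 0;-.1 1 .2 0;-.1 1 .2 0;-.1 1 .2 0;-.1 1 .2 0"}}

```text
clock: 37.7
ee_pos: [-0.076, 0.931, 0.2791]
tcp_rot: [2.911, 0.213, -2.686]
wrist_force: [-0.7, -0.2, 1.0]
finger_gap: -0.001
finger_force: 0.0
```

```bash
python3 -c "
from h import *
go((-.05,1.,.3))"
```

```text
t 37.7 pos [-0.076   0.931   0.2791] rot [ 2.911  0.213 -2.686] lean [ 0.085  0.296 -0.951] toolx [-0.878 -0.43  -0.212] F [-0.7 -0.2  1. ] q [ 1.6   0.97  1.26  1.57 -0.09  1.1 ]
(-0.05, 1.0, 0.3) shares [-2.85  2.56  0.13]
```

Request:
{"op": "send_rows", "data": {"targets": "-.43 1 0 0;-.43 1 0 0;-.43 1 0 0;-.43 1 0 0;-.43 1 0 0"}}

```text
clock: 38.2
ee_pos: [-0.0766, 0.9724, 0.2772]
tcp_rot: [2.835, 0.245, -2.695]
wrist_force: [0.4, -0.2, -0.3]
finger_gap: 0.002
finger_force: 0.0
```

Request:
{"op": "send_rows", "data": {"targets": "-.43 1 0 0;-.43 1 0 0;-.43 1 0 0;-.43 1 0 0;-.43 1 0 0"}}

```text
clock: 38.7
ee_pos: [-0.0794, 1.01, 0.2853]
tcp_rot: [2.756, 0.278, -2.707]
wrist_force: [0.5, -0.6, -1.2]
finger_gap: 0.003
finger_force: 0.0
```

```bash
python3 -c "
from h import *
go((-.05,1.1,.4))"
```

```text
t 38.7 pos [-0.0794  1.01    0.2853] rot [ 2.756  0.278 -2.707] lean [ 0.072  0.448 -0.891] toolx [-0.872 -0.405 -0.274] F [ 0.5 -0.6 -1.2] q [ 1.59  0.99  1.26  1.38 -0.08  1.09]
(-0.05, 1.1, 0.4) shares [-4.68  4.95 -2.99]
```

Request:
{"op": "send_rows", "data": {"targets": "-.42 1 .15 0;-.42 1 .15 0;-.42 1 .15 0;-.42 1 .15 0;-.42 1 .15 0"}}

```text
clock: 39.2
ee_pos: [-0.0824, 1.05, 0.2894]
tcp_rot: [2.674, 0.309, -2.722]
wrist_force: [0.3, 0.6, 0.1]
finger_gap: -0.002
finger_force: 0.0
```

Request:
{"op": "send_rows", "data": {"targets": "-.42 1 .2 0;-.42 1 .2 0;-.42 1 .2 0;0 0 0 0;0 0 0 0"}}

```text
clock: 39.7
ee_pos: [-0.0843, 1.0723, 0.2939]
tcp_rot: [2.625, 0.328, -2.732]
wrist_force: [-0.1, 0.3, 0.4]
finger_gap: -0.004
finger_force: 0.0
```

```bash
python3 -c "
from h import *
go();rows([(.3,.5,.3),(.5,.1,.28),(.55,-.25,.28)],[0,0,0],[5,5,5])"
```

```text
t 39.7 pos [-0.0843  1.0723  0.2939] rot [ 2.625  0.328 -2.732] lean [ 0.061  0.564 -0.823] toolx [-0.869 -0.377 -0.322] F [-0.1  0.3  0.4] q [ 1.6   1.02  1.26  1.21 -0.07  1.08]
-1.20 -6.07 -3.05 0; -1.20 -6.07 -3.05 0; -1.20 -6.07 -3.05 0; -1.20 -6.07 -3.05 0; -1.20 -6.07 -3.05 0
-- (0.3, 0.5, 0.3) toolx [-0.87 -0.38 -0.32]
-0.17 -4.02 -1.97 0; -0.17 -4.02 -1.97 0; -0.17 -4.02 -1.97 0; -0.17 -4.02 -1.97 0; -0.17 -4.02 -1.97 0
-- (0.5, 0.1, 0.28) toolx [-0.87 -0.38 -0.32]
0.88 -2.82 -1.94 0; 0.88 -2.82 -1.94 0; 0.88 -2.82 -1.94 0; 0.88 -2.82 -1.94 0; 0.88 -2.82 -1.94 0
-- (0.55, -0.25, 0.28) toolx [-0.87 -0.38 -0.32]
```

```bash
python3 -c "
from h import *
a=np.array(observe()['ee_pos']);b=np.array([.62,-.25,.28])
rows([a+(b-a)*10/67,b],[-.82,0],[10,57])" | grep -n '' | sed -n '1,4p;14,20p'
```

```text
1:-0.08 -0.99 -0.52 -0.82; 0.03 -0.99 -0.52 -0.82; 0.15 -0.98 -0.52 -0.82; 0.26 -0.96 -0.52 -0.82; 0.36 -0.92 -0.52 -0.82
2:0.47 -0.87 -0.52 -0.82; 0.56 -0.82 -0.52 -0.82; 0.65 -0.75 -0.52 -0.82; 0.73 -0.67 -0.52 -0.82; 0.81 -0.58 -0.52 -0.82
3:-- [0.02078102 0.8749126  0.29183602] toolx [ 0.09 -0.82 -0.56]
4:0.87 -0.48 -0.52 0; 0.87 -0.48 -0.52 0; 0.87 -0.48 -0.52 0; 0.87 -0.48 -0.52 0; 0.87 -0.48 -0.52 0
14:0.87 -0.48 -0.52 0; 0.87 -0.48 -0.52 0; 0.87 -0.48 -0.52 0; 0.87 -0.48 -0.52 0; 0.87 -0.48 -0.52 0
15:0.87 -0.48 -0.52 0; 0.87 -0.48 -0.52 0
16:-- [ 0.62 -0.25  0.28] toolx [ 0.09 -0.82 -0.56]
```

Request:
{"op": "send_rows", "data": {"targets": "-.08 -1 -.52 -.7;.03 -1 -.52 -.7;.13 -.99 -.52 -.7;.23 -.97 -.52 -.7;.32 -.94 -.52 -.7"}}

```text
clock: 40.2
ee_pos: [-0.0355, 0.9753, 0.2932]
tcp_rot: [2.826, 0.524, -2.256]
wrist_force: [0.1, -0.3, -0.4]
finger_gap: 0.003
finger_force: 0.0
```

Request:
{"op": "send_rows", "data": {"targets": ".41 -.91 -.52 -.7;.5 -.86 -.52 -.7;.58 -.81 -.52 -.7;.65 -.75 -.52 -.7;.72 -.68 -.52 -.7"}}

```text
clock: 40.7
ee_pos: [0.0143, 0.8749, 0.291]
tcp_rot: [3.139, 0.604, -1.682]
wrist_force: [-0.1, 0.7, 0.4]
finger_gap: -0.001
finger_force: 0.0
```

```bash
python3 -c "
from h import *
go();rows([(.62,-.25,.28)],[0],[48])"|head -3
```

```text
t 40.7 pos [0.0143 0.8749 0.291 ] rot [ 3.139  0.604 -1.682] lean [ 0.061  0.565 -0.823] toolx [-0.092 -0.818 -0.568] F [-0.1  0.7  0.4] q [1.46 0.42 0.16 0.7  0.   0.  ]
0.91 -0.76 -0.61 0; 0.91 -0.76 -0.61 0; 0.91 -0.76 -0.61 0; 0.91 -0.76 -0.61 0; 0.91 -0.76 -0.61 0
0.91 -0.76 -0.61 0; 0.91 -0.76 -0.61 0; 0.91 -0.76 -0.61 0; 0.91 -0.76 -0.61 0; 0.91 -0.76 -0.61 0
```

Request:
{"op": "send_rows", "data": {"targets": ".95 -.79 -.64 0;.95 -.79 -.64 0;.95 -.79 -.64 0;.95 -.79 -.64 0;.95 -.79 -.64 0"}}

```text
clock: 41.2
ee_pos: [0.0798, 0.752, 0.2895]
tcp_rot: [3.136, 0.605, -1.687]
wrist_force: [0.3, 0.4, 0.5]
finger_gap: -0.001
finger_force: 0.0
```

Request:
{"op": "send_rows", "data": {"targets": ".95 -.79 -.64 0;.95 -.79 -.64 0;.95 -.79 -.64 0;.95 -.79 -.64 0;.95 -.79 -.64 0"}}

```text
clock: 41.7
ee_pos: [0.1453, 0.6293, 0.2879]
tcp_rot: [3.137, 0.605, -1.687]
wrist_force: [1.3, -0.7, 0.1]
finger_gap: -0.003
finger_force: 0.0
```

Request:
{"op": "send_rows", "data": {"targets": ".95 -.79 -.64 0;.95 -.79 -.64 0;.95 -.79 -.64 0;.95 -.79 -.64 0;.95 -.79 -.64 0"}}

```text
clock: 42.2
ee_pos: [0.2107, 0.5066, 0.2863]
tcp_rot: [3.137, 0.605, -1.687]
wrist_force: [-0.1, -0.2, 0.1]
finger_gap: 0.002
finger_force: 0.0
```

Request:
{"op": "send_rows", "data": {"targets": ".95 -.79 -.64 0;.95 -.79 -.64 0;.95 -.79 -.64 0;.95 -.79 -.64 0;.95 -.79 -.64 0"}}

```text
clock: 42.7
ee_pos: [0.2763, 0.384, 0.2847]
tcp_rot: [3.138, 0.605, -1.686]
wrist_force: [1.1, -0.3, -0.9]
finger_gap: 0.006
finger_force: 0.0
```

Request:
{"op": "send_rows", "data": {"targets": ".95 -.79 -.64 0;.95 -.79 -.64 0;.95 -.79 -.64 0;.95 -.79 -.64 0;.95 -.79 -.64 0"}}

```text
clock: 43.2
ee_pos: [0.342, 0.2611, 0.283]
tcp_rot: [3.138, 0.604, -1.686]
wrist_force: [0.1, 0.9, 0.1]
finger_gap: 0.0
finger_force: 0.0
```

Request:
{"op": "send_rows", "data": {"targets": ".95 -.79 -.64 0;.95 -.79 -.64 0;.95 -.79 -.64 0;.95 -.79 -.64 0;.95 -.79 -.64 0"}}

```text
clock: 43.7
ee_pos: [0.4076, 0.1383, 0.2812]
tcp_rot: [3.138, 0.603, -1.686]
wrist_force: [0.4, 0.0, -0.9]
finger_gap: -0.003
finger_force: 0.0
```

Request:
{"op": "send_rows", "data": {"targets": ".95 -.79 -.64 0;.95 -.79 -.64 0;.95 -.79 -.64 0;.95 -.79 -.64 0;.95 -.79 -.64 0"}}

```text
clock: 44.2
ee_pos: [0.4732, 0.0155, 0.2795]
tcp_rot: [3.138, 0.603, -1.687]
wrist_force: [0.1, -0.1, -0.2]
finger_gap: 0.003
finger_force: 0.0
```

Request:
{"op": "send_rows", "data": {"targets": ".95 -.79 -.64 0;.95 -.79 -.64 0;.95 -.79 -.64 0;.95 -.79 -.64 0;.95 -.79 -.64 0"}}

```text
clock: 44.7
ee_pos: [0.5387, -0.1072, 0.2779]
tcp_rot: [3.137, 0.603, -1.687]
wrist_force: [0.1, 0.3, -0.1]
finger_gap: -0.0
finger_force: 0.0
```

```bash
python3 -c "
from h import *
go();rows([(.636,-.22,.2),(.636,-.22,.025),(.636,-.14,.025)],[0]*3,[5]*3)"
```

```text
t 44.7 pos [ 0.5387 -0.1072  0.2779] rot [ 3.137  0.603 -1.687] lean [ 0.061  0.564 -0.824] toolx [-0.095 -0.818 -0.567] F [ 0.1  0.3 -0.1] q [-0.62  0.43  0.19  1.65  0.52 -2.17]
1.27 -1.10 0.06 0; 1.27 -1.10 0.06 0; 1.27 -1.10 0.06 0; 1.27 -1.10 0.06 0; 1.27 -1.10 0.06 0
-- (0.636, -0.22, 0.2) toolx [-0.1  -0.82 -0.57]
0.99 -0.01 1.44 0; 0.99 -0.01 1.44 0; 0.99 -0.01 1.44 0; 0.99 -0.01 1.44 0; 0.99 -0.01 1.44 0
-- (0.636, -0.22, 0.025) toolx [-0.1  -0.82 -0.57]
-0.65 0.09 0.45 0; -0.65 0.09 0.45 0; -0.65 0.09 0.45 0; -0.65 0.09 0.45 0; -0.65 0.09 0.45 0
-- (0.636, -0.14, 0.025) toolx [-0.1  -0.82 -0.57]
```

Request:
{"op": "send_rows", "data": {"targets": ".91 -.79 .04 0;.91 -.79 .04 0;.91 -.79 .04 0;.91 -.79 .04 0;.91 -.79 .04 0"}}

```text
clock: 45.2
ee_pos: [0.6088, -0.1879, 0.2221]
tcp_rot: [3.137, 0.603, -1.687]
wrist_force: [-0.8, 0.3, 0.3]
finger_gap: -0.001
finger_force: 0.0
```

Request:
{"op": "send_rows", "data": {"targets": ".91 -.79 .04 0;.9 -.79 .04 0;.62 0 .9 0;.62 0 .9 0;.62 0 .9 0"}}

```text
clock: 45.7
ee_pos: [0.6362, -0.2197, 0.1338]
tcp_rot: [3.137, 0.603, -1.687]
wrist_force: [-0.7, -0.9, 0.2]
finger_gap: 0.002
finger_force: 0.0
```

Request:
{"op": "send_rows", "data": {"targets": ".62 0 .9 0;.62 0 .9 0;.62 0 .9 0;.4 0 .6 0;.3 0 .45 0"}}

```text
clock: 46.2
ee_pos: [0.6354, -0.2186, 0.0428]
tcp_rot: [3.135, 0.604, -1.688]
wrist_force: [0.3, -0.9, 0.5]
finger_gap: -0.001
finger_force: 0.0
```

```bash
python3 -c "
from h import *
go();rows([(.636,-.22,.022),(.636,-.15,.022),(.636,-.06,.022)],[0]*3,[1]*3)"
```

```text
t 46.2 pos [ 0.6354 -0.2186  0.0428] rot [ 3.135  0.604 -1.688] lean [ 0.06   0.565 -0.823] toolx [-0.096 -0.817 -0.568] F [ 0.3 -0.9  0.5] q [-0.67  0.85  0.34  1.41  0.5  -2.22]
0.64 -0.05 0.82 0
-- (0.636, -0.22, 0.022) toolx [-0.1  -0.82 -0.57]
-2.86 0.40 1.98 0
-- (0.636, -0.15, 0.022) toolx [-0.1  -0.82 -0.57]
-3.68 0.51 2.54 0
-- (0.636, -0.06, 0.022) toolx [-0.1  -0.82 -0.57]
```

Request:
{"op": "send_rows", "data": {"targets": ".64 -.05 .8 0;-.75 .1 .52 0;-.75 .1 .52 0;-.75 .1 .52 0;-.6 .08 .42 0"}}

```text
clock: 46.7
ee_pos: [0.6369, -0.1497, 0.0237]
tcp_rot: [3.137, 0.603, -1.686]
wrist_force: [-0.2, 0.4, 0.4]
finger_gap: -0.0
finger_force: 0.0
```

Request:
{"op": "send_rows", "data": {"targets": "-.41 .055 .28 0;-.41 .055 .28 0;-.41 .055 .28 0;-.41 .055 .28 0;-.41 .055 .28 0"}}

```text
clock: 47.2
ee_pos: [0.6374, -0.1009, 0.0235]
tcp_rot: [3.138, 0.603, -1.687]
wrist_force: [4.3, -11.1, 2.2]
finger_gap: -0.0
finger_force: 5.3
```

```bash
python3 -c "
from h import *
go();rows([(.636,-.06,.022)],[0]*3,[5]*3)
snap('scene','s3')
i=cv2.imread('pics/s3.png');cv2.imwrite('pics/s3c.png',cv2.resize(i[120:400,230:480],None,fx=2,fy=2))"
```

```text
t 47.2 pos [ 0.6374 -0.1009  0.0235] rot [ 3.138  0.603 -1.687] lean [ 0.062  0.563 -0.824] toolx [-0.095 -0.818 -0.567] F [  4.3 -11.1   2.2] q [-0.53  0.74  0.08  1.18  0.54 -2.06]
-0.32 0.06 0.24 0; -0.32 0.06 0.24 0; -0.32 0.06 0.24 0; -0.32 0.06 0.24 0; -0.32 0.06 0.24 0
-- (0.636, -0.06, 0.022) toolx [-0.1  -0.82 -0.57]
```

View pics/s3c.png

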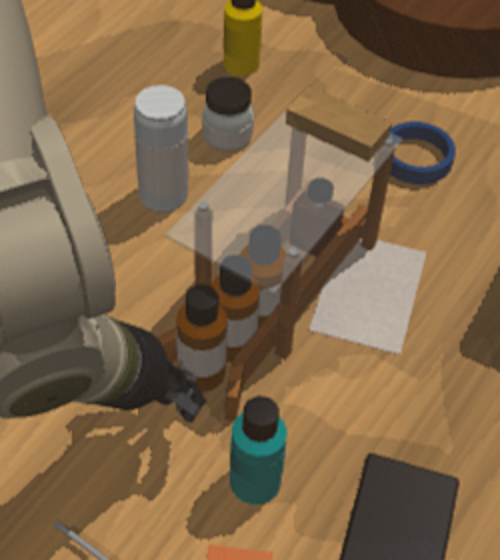

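The crop shows the tilted fingers behind the third bottle, and the row is upright and still short of the stop. Next I'll go slowly and watch the force.

Request:
{"op": "send_rows", "data": {"targets": "0 0 0 0;0 0 0 0;-.16 .02 .11 0;-.16 .02 .11 0;-.16 .02 .11 0"}}

```text
clock: 47.75
ee_pos: [0.6373, -0.0894, 0.0232]
tcp_rot: [3.137, 0.603, -1.687]
wrist_force: [1.3, -2.8, -1.3]
finger_gap: -0.004
finger_force: 1.8
```

Request:
{"op": "send_rows", "data": {"targets": "-.2 .03 .14 0;-.2 .03 .14 0;-.2 .03 .14 0;-.2 .03 .14 0;-.2 .03 .14 0"}}

```text
clock: 48.25
ee_pos: [0.637, -0.064, 0.0232]
tcp_rot: [3.137, 0.603, -1.687]
wrist_force: [3.3, -4.6, -0.9]
finger_gap: 0.002
finger_force: 2.1
```

```bash
python3 -c "
from h import *
go()"
```

```text
t 48.25 pos [ 0.637  -0.064   0.0232] rot [ 3.137  0.603 -1.687] lean [ 0.061  0.564 -0.823] toolx [-0.095 -0.818 -0.567] F [ 3.3 -4.6 -0.9] q [-0.48  0.71  0.02  1.13  0.56 -2.01]
```

Request:
{"op": "send_rows", "data": {"targets": "-.16 .02 .11 0;-.16 .02 .11 0;-.16 .02 .11 0;-.16 .02 .11 0;-.16 .02 .11 0"}}

```text
clock: 48.75
ee_pos: [0.6367, -0.0443, 0.0232]
tcp_rot: [3.136, 0.604, -1.688]
wrist_force: [1.5, -4.0, 0.1]
finger_gap: 0.001
finger_force: 1.9
```

Request:
{"op": "send_rows", "data": {"targets": "-.06 .01 .04 0;-.06 .01 .04 0;-.06 .01 .04 0;-.06 .01 .04 0;-.06 .01 .04 0"}}

```text
clock: 49.25
ee_pos: [0.6366, -0.0374, 0.0233]
tcp_rot: [3.136, 0.604, -1.688]
wrist_force: [2.3, -3.6, -1.6]
finger_gap: -0.005
finger_force: 1.7
```

```bash
python3 - <<'E'
from h import *
go()
p,d=snap('top','t4');cv2.imwrite('pics/t4c.png',cv2.resize(p[125:275,205:400,::-1],(780,600),interpolation=cv2.INTER_CUBIC))
E
```

```text
t 49.25 pos [ 0.6366 -0.0374  0.0233] rot [ 3.136  0.604 -1.688] lean [ 0.06   0.565 -0.823] toolx [-0.096 -0.817 -0.568] F [ 2.3 -3.6 -1.6] q [-0.45  0.69 -0.02  1.09  0.57 -1.97]
```

View pics/t4c.png

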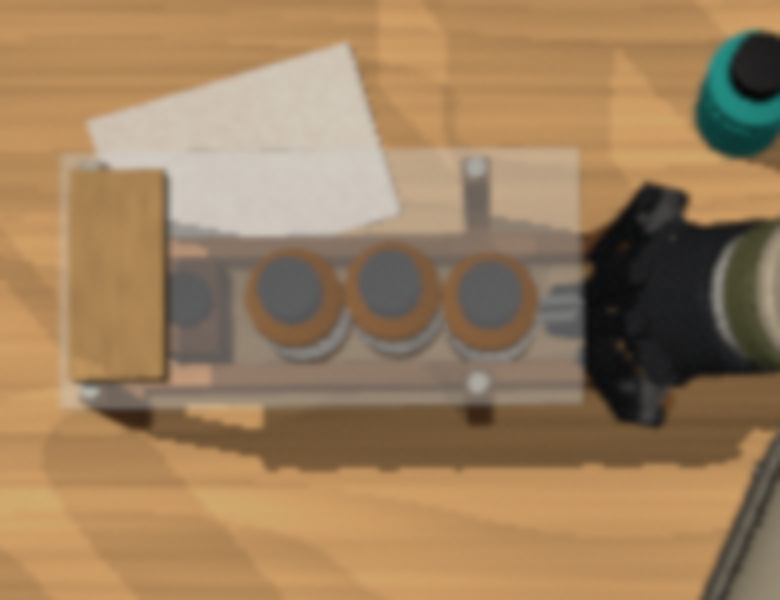

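The crop shows the row in contact, with caps at crop x≈290, 390 and 490. The leading bottle is roughly 8–10 mm short of the stop.

Request:
{"op": "send_rows", "data": {"targets": "-.06 .01 .04 0;-.06 .01 .04 0;-.06 .01 .04 0;-.05 .01 .034 0;-.05 .01 .034 0"}}

```text
clock: 49.8
ee_pos: [0.6364, -0.0304, 0.0234]
tcp_rot: [3.136, 0.604, -1.687]
wrist_force: [1.7, -3.5, -1.5]
finger_gap: 0.003
finger_force: 1.7
```

Request:
{"op": "send_rows", "data": {"targets": "-.03 0 .02 0;-.03 0 .02 0;-.03 0 .02 0;-.03 0 .02 0;-.03 0 .02 0"}}

```text
clock: 50.3
ee_pos: [0.6365, -0.0267, 0.0234]
tcp_rot: [3.135, 0.604, -1.688]
wrist_force: [0.4, -1.9, -1.4]
finger_gap: -0.001
finger_force: 1.2
```

Request:
{"op": "send_rows", "data": {"targets": "-.03 0 .02 0;-.03 0 .02 0;-.03 0 .02 0;-.03 0 .02 0;-.03 0 .02 0"}}

```text
clock: 50.8
ee_pos: [0.6371, -0.0232, 0.0235]
tcp_rot: [3.135, 0.604, -1.688]
wrist_force: [0.4, -1.9, -0.9]
finger_gap: -0.001
finger_force: 0.9
```

Request:
{"op": "send_rows", "data": {"targets": "-.03 0 .02 0;-.03 0 .02 0;-.03 0 .02 0;-.03 0 .02 0;0 0 0 0"}}

```text
clock: 51.3
ee_pos: [0.638, -0.0218, 0.0234]
tcp_rot: [3.137, 0.602, -1.687]
wrist_force: [-0.1, -6.6, -1.0]
finger_gap: 0.002
finger_force: 3.1
```

```bash
python3 - <<'E'
from h import *
go()
p,d=snap('top','t5');cv2.imwrite('pics/t5c.png',cv2.resize(p[160:240,215:365,::-1],(800,427),interpolation=cv2.INTER_CUBIC))
E
```

```text
t 51.3 pos [ 0.638  -0.0218  0.0234] rot [ 3.137  0.602 -1.687] lean [ 0.061  0.563 -0.824] toolx [-0.096 -0.819 -0.566] F [-0.1 -6.6 -1. ] q [-0.42  0.68 -0.03  1.06  0.57 -1.94]
```

View pics/t5c.png

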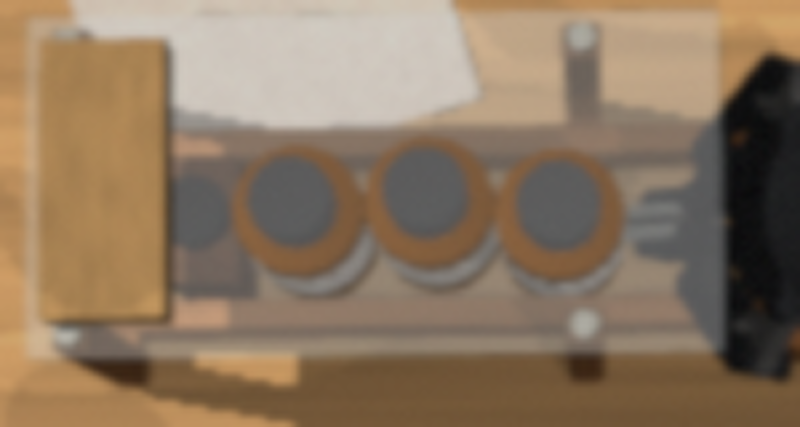

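Force rose from 1.9 to 6.6 N and the motion lagged, so the row has met the stop. The stop's face at crop x≈257 (full-picture column ~263) is where it was at the start. I'll give it one slight nudge and read the force.

Request:
{"op": "send_rows", "data": {"targets": "-.02 0 .014 0;0 0 0 0;0 0 0 0;0 0 0 0;0 0 0 0"}}

```text
clock: 51.85
ee_pos: [0.6381, -0.0218, 0.0234]
tcp_rot: [3.137, 0.601, -1.687]
wrist_force: [-0.2, -6.7, -0.6]
finger_gap: -0.003
finger_force: 3.7
```

Snug, with no further motion. I'll back straight out, slowly at first.

Request:
{"op": "send_rows", "data": {"targets": ".1 -.01 -.07 0;.2 -.03 -.14 0;.41 -.06 -.28 0;.8 -.11 -.56 0;.8 -.11 -.56 0"}}

```text
clock: 52.35
ee_pos: [0.6376, -0.0771, 0.0241]
tcp_rot: [3.136, 0.605, -1.686]
wrist_force: [-0.1, 1.2, 0.5]
finger_gap: 0.002
finger_force: 0.0
```

Request:
{"op": "send_rows", "data": {"targets": ".8 -.11 -.56 0;.8 -.11 -.56 0;.8 -.11 -.56 0;.8 -.11 -.56 0;.8 -.11 -.56 0"}}

```text
clock: 52.85
ee_pos: [0.6374, -0.176, 0.0245]
tcp_rot: [3.136, 0.605, -1.687]
wrist_force: [1.5, 0.2, 0.7]
finger_gap: -0.001
finger_force: 0.0
```

```bash
python3 - <<'E'
from h import *
go()
p,d=snap('top','t6');cv2.imwrite('pics/t6c.png',cv2.resize(p[140:260,205:405,::-1],(800,480),interpolation=cv2.INTER_CUBIC))
f=lambda x,z:plane('top',215+(x+.5)/5.333-.5,198,z)[1].round(4)
print([f(x,.13) for x in(293,427,558)],f(257,.071))
E
```

```text
t 52.85 pos [ 0.6374 -0.176   0.0245] rot [ 3.136  0.605 -1.687] lean [ 0.061  0.565 -0.823] toolx [-0.096 -0.817 -0.569] F [1.5 0.2 0.7] q [-0.62  0.82  0.23  1.31  0.52 -2.17]
[np.float64(0.1081), np.float64(0.0586), np.float64(0.0102)] 0.1276
```

View pics/t6c.png

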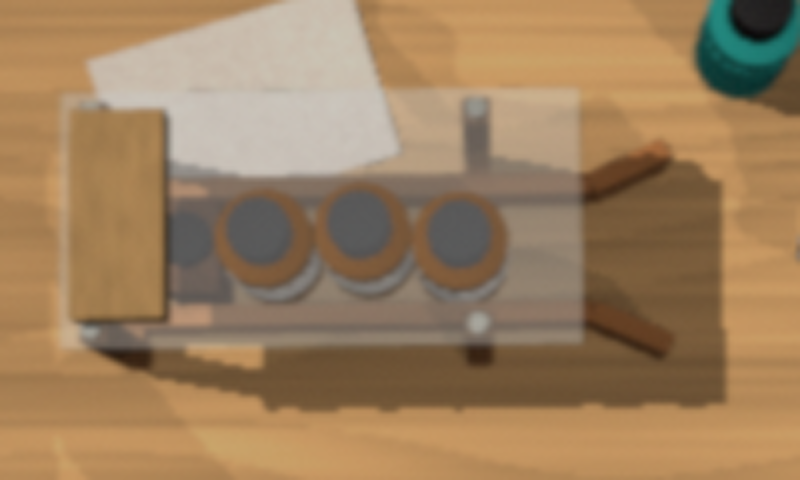

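The crop shows three upright bottles, evenly spaced with caps at crop x≈258, 360 and 460. The stop is unmoved, with its face at y≈0.128 m as before, and the gripper is clear.

```bash
python3 -c "
from cell import *
print(finish_job())"
```

```text
the job is handed in; nothing more can be done
None
```

I handed the job in at about 53 s: all three amber bottles stand upright in single file, snug against the stop block. The last top picture shows the stop still in its starting position, the force when the row met it was under 7 N (it slips at about 14 N), and I saw nothing else on the bench moved.

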